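# Wedge the splint peg tight in its jig

### The arm

A 6-joint arm with a two-finger parallel gripper is mounted at the origin on the work surface. World frame = base frame: x ahead of the robot, y to its left, z up, the work surface at z = 0. Lengths are in m, angles in rad, forces in N, time in s.
With the tool pointing down it reaches from about 0.35 to 0.875 m from the base axis. Payload 4.2 kg.
Tool frame: the origin (TCP) lies midway between the tips of the shut fingers; the grasp point (between the pads) lies 19 mm behind it; z points along the fingers, y is the direction in which the jaws open and shut (so a half turn about z gives the same grasp; the last joint's range is limited). The gripper opens to 85 mm and grips with 20 to 120 N. Pads are 22 mm wide; open, the fingers measure 114 mm over their backs; the gripper's body (76 mm by 85 mm) begins 54 mm behind the grasp point. The pads swing forward as they close: fully open they stand 13 mm farther back than shut.
Start: joints at [-0.982, 0.385, 0.008, 0, -1.194, -0.259], TCP at [0.202, -0.591, 0.207] pointing down, gripper open.
Joint ranges: [-3.14, 3.14], [-1.21, 2.06], [-1.07, 1.41], [-3.16, 2.05], [-2.99, -0.16], [-3.1, 3.1]. Speed limits (rad/s): [2.79, 2.79, 3.14, 3.14, 3.14, 3.14].

### API

Orientations are given as [roll, pitch, yaw] about the fixed x, y, z axes, in that order (R = Rz(yaw) Ry(pitch) Rx(roll)).
In Python, from bench import observe, snapshot, sign_off, look_for, masks_of gives the robot as it stands.
- The arm moves only by the tool apply_moves, never from a script. Its argument "plan" is a list of rows, each a list of 2 entries, a list of its own where there are three numbers: the shift along the tool's x, y, z in m, then the turn about the tool's z in degrees. A call has 1 to 10 rows; each row shifts and turns the commanded pose from where the row before left it, along the tool's axes as they then stand; what a row does not reach is not made up. A row lasts 1/10 s, in which the tool goes at most 50 mm and 8.59 degrees, less where a joint would pass 70% of its speed; a pose out of reach is approached as far as the arm can. A call with a gripper value outside its range is refused whole. "fingers" is the closure, from -1 (fully open) to 1 (shut), set as the call begins (left out, the last holds). The fingers move at their own pace and stop on an object; "newtons" is the grip in N (left out, the last holds). Time passes only in rows, so rows that do not move let the fingers close. It gives the time, the measured TCP pose, the force and the opening at its end, in the units of the state.
- observe(): the state, without advancing time (a new reading comes with each control period).
- snapshot(name): name is "side" or "top"; returns a dict with "frame" (400x640x3 uint8, red, green, blue), "intrinsics" (3x3 intrinsics, pixels), "world_from_camera" (4x4, takes a point from camera to world coordinates). Camera axes: x right, y up, looking along -z (the intrinsics and any distortion apply to the point x, -y, -z); pixel columns grow to the right and rows downward; lengths in m; the calibration is good to about 2 mm. A picture is of the moment at which its call begins. There is no depth.
- sign_off(): hands the job in, once; it reports no verdict.
Trained networks look in a picture, given as the dict that the camera call returned (one of the last four; its "shot" number tells which), for a name from the list of things; names that differ only in an ending like _2 or _b are one class to them, and where a whole thing is asked for, a point or a joint stands for the part that bears it (a point fixed in the world has none). Each returns a list of dicts, best first, with "confidence" (0 to 1); they miss things now and then, are a little off and sometimes report something else, mostly with a low value. They report only what shows in the picture. A call takes as long as a camera call.
- look_for(name, picture): "extent" ([left, top, right, bottom] in pixels, round what is visible of it).
- masks_of(name, picture): "pixels" (400x640 bool, what is visible of it) and "extent" ([left, top, right, bottom] in pixels, round what is visible of it).
The state is a dict: "t": time; "qpos": joint angles; "joint_vel": joint speeds; "tau": joint torques, N m; "ee_pos": TCP position; "orientation": TCP orientation; "ft_force": force on the tool from outside, world axes, zero at the start; "wrist_torque": the same for the moment, N m; "width": opening from 0.0 (shut) to 1.0 (fully open).
Only numpy, scipy, OpenCV 4.12 (cv2) and the standard library are available. Lean on these libraries where they do the work, as an engineer would, in place of code of your own. Each camera call takes 0.05 s, during which the arm holds its last target.

### The job

Take the red-headed wooden wedge out of its blue holder and set it upright in the slot beside the splint peg in the wooden jig, its sloping face against the jig's sloping steel wall. Then tap or press it down, firmly but not hard, until it stops going in and the peg is locked tight, and let go. Do not disturb the other things on the counter.

Things in the scene. Friction and masses are not known exactly. Their poses are not given: they have to be found in the camera images.
- wedge: loose wooden wedge with a red head, 90 mm tall, 24 mm wide (its y), 60 g, upright in the blue holder. Origin at its underside, below the head's middle; z up. Its +x face (x = 8.5 mm) is upright. Its -x face slopes from x = -1.5 mm at z = 5 to x = -8.5 mm at z = 55. Below z = 5 a nose, x = -0.5 to 7.5 mm. The head (z = 55 to 90) is 17 (x) by 24 mm (y): pinch it along y.
- wedge_top (a point): centre of the flat top of the wedge's red head, 90 mm above the wedge's underside; the place to tap
- wedge_slope_side (a point): point on the sloping side of the wedge, in the middle of the head's -x face (x = -8.5, z = 72.5 mm in the wedge's frame)
- wedge_holder: blue holder block fixed to the counter, 70 x 66 x 28 mm, origin at the centre of its underside; the wedge stands 20 mm deep in its loose pocket, on a floor 8 mm above the counter
- jig: wooden jig fixed to the counter: a channel along its x, open at the top, cheeks 12 mm thick with inner faces at y = +-19.5 mm, tops 65 mm above the counter. Origin on the counter, z up. At the channel's -x end a fixed steel wall slopes like the wedge: its face is at x = -14.5 mm at z = 65 and x = -7.2 mm at z = 13. At the +x end is the stop.
- slot_mouth (a point): middle of the mouth of the wedge slot, level with the jig's top (jig frame x = -8.2, y = 0, z = 65 mm). The slot lies between the sloping steel wall and the -x face of the peg's foot; below it is only the counter. In it the wedge stands with its x and y axes along the jig's (same sense), +x face to the peg. The wedge goes in with growing resistance.
- stop_end (a point): point on the jig (x = 72, y = 0, z = 65 mm) over the cork-faced, slightly springy stop (60 N per mm) that the peg gets pressed against. The stop was set by hand, up to 3.2 mm differently each time, so where the wedge gets tight differs by some 23 mm: its underside is then 10 to 42 mm up. Tight: a push of about 12 N moves it no further. Under 7 N it may stay loose, over 17 N may hurt the peg.
- splint_peg: loose splint peg in the jig's channel: varnished foot 60 (x) x 36 (y) x 53 mm with an upright dowel 20 mm across, 35 mm tall on top, its axis 10 mm to +x of the middle. Origin at the centre of the foot's underside, 12 mm above the counter; axes along the jig's. It has 0 to 5 mm play in x until wedged against the stop. It stays in the jig.
- spare_peg_a: spare peg like the splint peg with a thicker dowel (24 mm), standing on the counter; leave alone
- spare_peg_b: spare peg like the splint peg with a thinner dowel (16 mm), standing on the counter; leave alone
- kidney_dish: white enamel kidney dish with a blue rim, about 170 x 75 x 33 mm, origin under it; leave alone
- dynamometer: blue hand dynamometer lying flat, about 170 x 120 x 31 mm; leave alone
- ring_splint: silver ring splint, 26 mm across, 6 mm tall; leave alone
- goniometer: flat white and yellow goniometer, about 200 mm long, 7 mm thick; leave alone

How it is judged:
By the outcome, as a careful person would: the job done as asked, in the order asked, and still so for the second after the job is handed in, with the robot touching nothing.
It also fails if it takes over 51 s, if anything falls off the work surface, if the arm or the gripper's body presses on something with over 40 N, if the wrist force passes 120 N, or if a joint passes its speed limit or range.

## Working session

There is one attempt and no reset: what is moved stays moved. The work goes in short steps, Python scripts to look and compute and a tool call to move; the robot and the scene stay as the last step left them, time stands still between calls to the robot, and variables do not carry over. Pictures are saved under pics/ and viewed, and the job is handed in when it is done.

Besides the shell and the picture viewer there is one more tool, called after "Emit:" as a command line: name --argument value ..., lists and objects as JSON in quotes. apply_moves: Moves the arm, as the interface text tells. Its arguments: {"type":"object","properties":{"plan":{"type":"array","items":{"type":"array"}},"fingers":{"type":"number"},"newtons":{"type":"number"}},"required":["plan"]}

```bash
mkdir -p pics; ls
python3 - <<'E'
from bench import observe,snapshot
import cv2,json,pickle
print(observe())
for n in("side","top"):
    s=snapshot(n); cv2.imwrite(f"pics/{n}0.png",s["frame"][:,:,::-1]); print(n,s["intrinsics"],s["world_from_camera"],[k for k in s],s.get("shot"))
    pickle.dump(s,open(f"{n}0.pkl","wb"))
E
```

```text
pics
{'t': 0.0, 'qpos': array([-9.82388809e-01,  3.85578305e-01,  6.62221462e-03, -4.67303894e-04,
       -1.19401842e+00, -2.58624217e-01]), 'joint_vel': array([ 1.29978020e-05, -9.21832133e-05, -9.04583135e-04, -1.90658522e-03,
       -6.31663706e-04, -1.45366011e-03]), 'tau': array([-1.34843420e-03, -3.92289627e+01,  1.88401669e+01,  4.18617994e+00,
       -4.67177946e-03, -1.32713637e-05]), 'ee_pos': array([ 0.20221114, -0.59070697,  0.20541182]), 'orientation': array([ 3.13937584e+00, -1.37371121e-04, -2.81198161e+00]), 'ft_force': array([-0.60382409, -0.01881989, -0.63874064]), 'wrist_torque': array([-0.104228  , -0.00581057,  0.00025933]), 'width': 0.9990807853660805}
side [[446.94967308   0.         320.61648684]
 [  0.         446.94967308 197.61623769]
 [  0.           0.           1.        ]] [[-0.7052139   0.33644754 -0.62408045 -0.17261001]
 [-0.70861794 -0.36316454  0.6049563   0.7281295 ]
 [-0.02310783  0.8688582   0.49452145  0.6995077 ]
 [ 0.          0.          0.          1.        ]] ['frame', 'intrinsics', 'world_from_camera', 'shot'] 1
top [[471.51464827   0.         316.82268348]
 [  0.         471.51464827 194.81757648]
 [  0.           0.           1.        ]] [[-0.00918821  0.99816395 -0.05986912  0.48574062]
 [-0.9998151  -0.00815902  0.01741253  0.00625796]
 [ 0.01689209  0.06001804  0.99805435  1.46408803]
 [ 0.          0.          0.          1.        ]] ['frame', 'intrinsics', 'world_from_camera', 'shot'] 2
```

View pics/side0.png

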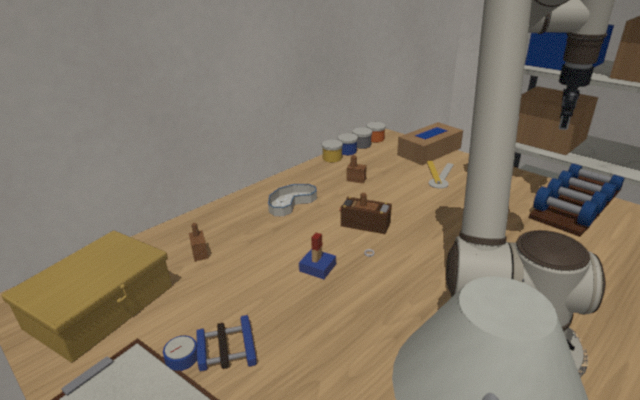

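View pics/top0.png

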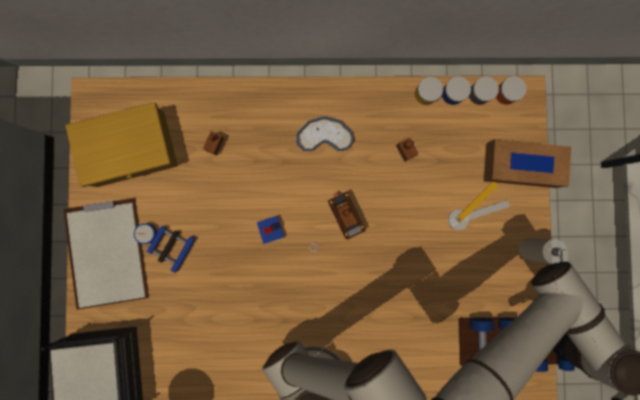

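The side view has the wedge at (317,247) in the holder and the jig at (366,214). The top view has the holder at (271,229) and the jig at (348,214). I'll enlarge both and project masks.

```bash
cat > h.py <<'E'
import numpy as np,cv2,pickle
def ray(s,u,v):
    K=s["intrinsics"];T=s["world_from_camera"]
    d=np.array([(u-K[0,2])/K[0,0],-(v-K[1,2])/K[1,1],-1.]); return T[:3,3],T[:3,:3]@d
def at_z(s,u,v,z):
    o,d=ray(s,u,v); return o+d*(z-o[2])/d[2]
def proj(s,P):
    K=s["intrinsics"];T=s["world_from_camera"]
    P=np.atleast_2d(P); c=(P-T[:3,3])@T[:3,:3]
    return np.c_[K[0,2]+K[0,0]*c[:,0]/-c[:,2],K[1,2]-K[1,1]*c[:,1]/-c[:,2]]
def tri(s1,p1,s2,p2):
    A=[];b=[]
    M=np.zeros((3,3));r=np.zeros(3)
    for s,p in((s1,p1),(s2,p2)):
        o,d=ray(s,*p);d=d/np.linalg.norm(d);Q=np.eye(3)-np.outer(d,d);M+=Q;r+=Q@o
    return np.linalg.solve(M,r)
E
python3 - <<'E'
from h import *
from bench import snapshot,look_for,masks_of
s={n:snapshot(n) for n in("side","top")}
pickle.dump(s,open("s1.pkl","wb"))
M={}
for n in s:
    for k in("wedge","wedge_holder","jig","splint_peg"):
        r=masks_of(k,s[n])
        for i,q in enumerate(r[:2]): print(n,k,round(q["confidence"],2),q["extent"],q["pixels"].sum())
        if r: M[n,k]=r[0]["pixels"]
    for k in("wedge_top","wedge_slope_side","slot_mouth","stop_end"):
        r=look_for(k,s[n]); print(n,k,[(round(q["confidence"],2),np.round(q["extent"],1)) for q in r[:2]])
pickle.dump(M,open("m1.pkl","wb"))
f=s["top"]["frame"][180:270,240:380]; cv2.imwrite("pics/topz.png",cv2.resize(f,None,fx=5.6,fy=5.6,interpolation=cv2.INTER_CUBIC)[:,:,::-1])
f=s["side"]["frame"][180:290,285:410]; cv2.imwrite("pics/sidez.png",cv2.resize(f,None,fx=5.4,fy=5.4,interpolation=cv2.INTER_CUBIC)[:,:,::-1])
E
```

```text
side wedge 0.75 [312.5, 231.4, 323.6, 262.7] 262
side wedge_holder 0.61 [299.9, 253.7, 335.8, 277.4] 654
side jig 0.62 [340.4, 196.2, 390.0, 235.9] 1304
side splint_peg 0.51 [356.3, 192.4, 377.4, 212.1] 179
side wedge_top [(0.49, array([310.5, 233. , 321.3, 260.7]))]
side wedge_slope_side [(0.85, array([311.6, 232.4, 321. , 264. ])), (0.32, array([297.5, 252.3, 338.7, 278.7]))]
side slot_mouth [(0.68, array([336. , 196.1, 388.6, 231.5]))]
side stop_end [(0.6, array([337.9, 195.4, 392.8, 236.9]))]
top wedge 0.62 [263.6, 222.8, 273.5, 234.6] 60
top wedge_holder 0.66 [256.5, 216.7, 282.7, 240.4] 490
top jig 0.85 [326.5, 193.9, 363.1, 239.7] 483
top splint_peg 0.53 [336.6, 203.6, 354.9, 227.0] 253
top wedge_top [(0.54, array([262.2, 225.5, 274.2, 233.4]))]
top wedge_slope_side []
top slot_mouth [(0.71, array([330.3, 190.5, 364.1, 238. ]))]
top stop_end [(0.76, array([329.3, 191.7, 367.2, 241. ]))]
```

View pics/topz.png

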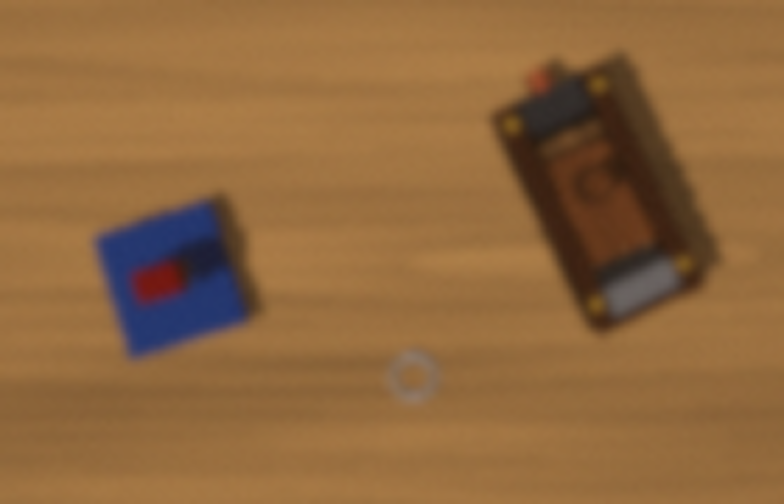

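View pics/sidez.png

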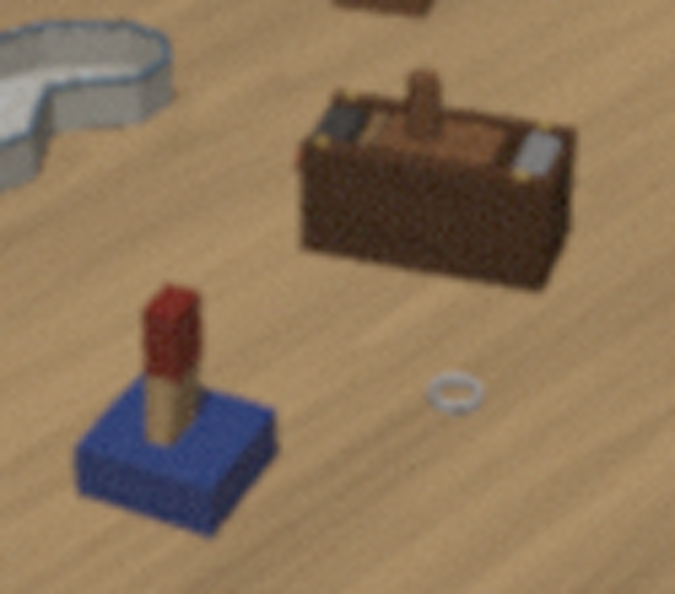

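The steel wall is the light block at the jig's near end. The dark end with the red screw is the stop, because the dowel sits nearer it. So the jig's +x points away from the robot and left. Next I'll fit the poses.

```bash
cat > fit.py <<'E'
from h import *
from scipy.optimize import minimize
def alpha(s,kind):
    f=s["frame"].astype(float);r,g,b=f[...,0],f[...,1],f[...,2]
    if kind=="red": a=(r-1.0*np.maximum(g,b))/np.maximum(r,30); return np.clip((a-0.45)/0.3,0,1)
    if kind=="blue": a=(b-r)/np.maximum(b,20); return np.clip((a-0.0)/0.45,0,1)
def place(L,p):
    c,sn=np.cos(p[2]),np.sin(p[2]); L=np.asarray(L,float)
    return np.c_[p[0]+c*L[:,0]-sn*L[:,1],p[1]+sn*L[:,0]+c*L[:,1],L[:,2]+(p[3] if len(p)>3 else 0)]
def render(s,polys,win,S=16):
    x0,y0,x1,y1=win; im=np.zeros(((y1-y0)*S,(x1-x0)*S),np.float32)
    for P in polys:
        h=cv2.convexHull(P.astype(np.float32))[:,0]
        q=((h+0.5-[x0,y0])*S-0.5)*16
        cv2.fillConvexPoly(im,np.round(q).astype(np.int32),1.,shift=4)
    return cv2.GaussianBlur(cv2.resize(im,(x1-x0,y1-y0),interpolation=cv2.INTER_AREA),(0,0),0.7)
def box(x0,x1,y0,y1,z0,z1): return [(x,y,z) for x in(x0,x1) for y in(y0,y1) for z in(z0,z1)]
E
python3 - <<'E'
from fit import *
s=pickle.load(open("s1.pkl","rb"))
for k in("red","blue"):
  for n in s:
    a=alpha(s[n],k); w=(290,225,345,285) if n=="side" else (250,210,290,245)
    A=a[w[1]:w[3],w[0]:w[2]]
    cv2.imwrite(f"pics/a_{k}_{n}.png",cv2.resize((A*255).astype(np.uint8),None,fx=8,fy=8,interpolation=0))
    print(k,n,A.sum())
hold=np.array(box(-.035,.035,-.033,.033,0,.028)); head=np.array(box(-.0085,.0085,-.012,.012,.055,.090))
W={"side":(290,225,345,285),"top":(250,210,290,245)}
# red head fit
def cost(p,kind,L,names,sh=None):
    c=0
    for n in names:
        w=W[n];A=alpha(s[n],kind)[w[1]:w[3],w[0]:w[2]]
        if kind=="blue":
            ar=alpha(s[n],"red")[w[1]:w[3],w[0]:w[2]]; 
        c+=((render(s[n],[proj(s[n],place(L,p))],w)-A)**2).sum()
    return c
g=at_z(s["top"],268,229,.098); print("guess",g)
for names in(["top"],["side"],["top","side"]):
  best=None
  for y0 in np.radians([-80,-60,-30,-10,0,10,20,40,60]):
    r=minimize(cost,[g[0],g[1],y0],args=("red",head+[0,0,.008],names),method="Nelder-Mead",options=dict(initial_simplex=np.array([[g[0],g[1],y0]]*4)+np.array([[0,0,0],[.004,0,0],[0,.004,0],[0,0,.2]]),maxiter=150))
    if best is None or r.fun<best.fun: best=r
  print("head",names,best.x[:2],np.degrees(best.x[2]),best.fun)
g=at_z(s["top"],271,229,.028)
for names in(["top"],["side"],["top","side"]):
  best=None
  for y0 in np.radians([-80,-50,-10,10,20,50]):
    r=minimize(cost,[g[0],g[1],y0],args=("blue",hold,names),method="Nelder-Mead",options=dict(initial_simplex=np.array([[g[0],g[1],y0]]*4)+np.array([[0,0,0],[.004,0,0],[0,.004,0],[0,0,.2]]),maxiter=150))
    if best is None or r.fun<best.fun: best=r
  print("holder",names,best.x[:2],np.degrees(best.x[2]),best.fun)
E
cd pics; python3 -c "
import cv2,numpy as np
a=[cv2.imread(f'a_{k}_{n}.png') for n in('side','top') for k in('red','blue')]
H=480;c=[np.pad(x,((0,H-x.shape[0]),(0,6),(0,0))) for x in a[:2]]
t=[np.pad(x,((0,H-x.shape[0]),(0,6),(0,0))) for x in a[2:]]
im=np.hstack(c+t);print(im.shape);cv2.imwrite('al.png',cv2.resize(im,None,fx=.5,fy=.5))"
```

```text
red side 45.854125777253984
red top 31.289827226396607
blue side 583.9530423080377
blue top 383.64117353245297
guess [0.47003939 0.12421346 0.098     ]
head ['top'] [0.46795372 0.12503818] 12.565889398069702 10.857777586997198
head ['side'] [0.46729256 0.12565832] 46.18096520391892 48.81520567642312
head ['top', 'side'] [0.46772892 0.12524039] 46.122387753789006 63.59910177575755
holder ['top'] [0.46791281 0.12439673] 17.773965348002577 95.68764147171721
holder ['side'] [0.46798034 0.125393  ] 20.653222506161455 160.05955103602207
holder ['top', 'side'] [0.46794456 0.1248524 ] 18.85116432747348 257.7667214044324
(480, 1544, 3)
```

View pics/al.png

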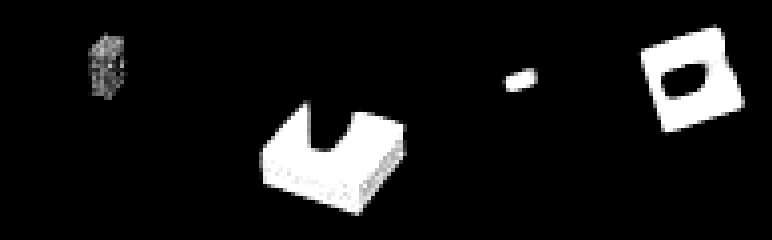

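```bash
cat > fit2.py <<'E'
from fit import *
s=pickle.load(open("s1.pkl","rb"))
hold=np.array(box(-.035,.035,-.033,.033,0,.028)); 
W={"side":(290,225,345,285),"top":(250,210,290,245)}
def satalpha(s,kind):
    f=cv2.GaussianBlur(s["frame"],(0,0),0.5).astype(float);r,g,b=f[...,0],f[...,1],f[...,2]
    if kind=="red": return np.clip(((r-np.maximum(g,b))/np.maximum(r,30)-.35)/.25,0,1)
    return np.clip(((b-r)/np.maximum(b,20)+.1)/.3,0,1)
def head(sgn): return np.array(box(-.0085,.0085,-.012,.012,.055,.090))+[0,0,.008]
E
python3 - <<'E'
from fit2 import *
def nm(c,x0,args):
    x0=np.array(x0); return minimize(c,x0,args=args,method="Nelder-Mead",options=dict(initial_simplex=np.array([x0]*4)+np.array([[0,0,0],[.004,0,0],[0,.004,0],[0,0,.2]]),maxiter=200))
def ch(p,names):
    c=0
    for n in names:
        w=W[n];A=satalpha(s[n],"red")[w[1]:w[3],w[0]:w[2]]
        c+=((render(s[n],[proj(s[n],place(head(1),p))],w)-A)**2).sum()
    return c
def cb(p,names):
    c=0
    for n in names:
        w=W[n];A=satalpha(s[n],"blue")[w[1]:w[3],w[0]:w[2]]
        # ignore hull of blue interior: weight only near outside/border, drop region of wedge/shadow
        h=render(s[n],[proj(s[n],place(hold,p))],w)
        m=np.ones_like(A)
        if n=="side": m[:33,15:42]=0   # wedge area
        else: m[8:26,10:30]=0
        c+=(m*(h-A)**2).sum()
    return c
for names in(["top"],["side"],["top","side"]):
    rs=[nm(ch,[.4677,.1252,np.radians(a)],(names,)) for a in(-70,-40,-10,5,15,25,45,70)]
    r=min(rs,key=lambda r:r.fun); print("head",names,r.x[:2],np.degrees(r.x[2]),r.fun,[(round(np.degrees(q.x[2])),round(q.fun,1)) for q in rs])
    rs=[nm(cb,[.468,.1248,np.radians(a)],(names,)) for a in(18,18-90)]
    for r in rs: print("  hold",names,r.x[:2],np.degrees(r.x[2]),r.fun)
E
```

```text
head ['top'] [0.4679623  0.12502732] 12.553109478805643 7.819848894193675 [(-167, np.float64(7.8)), (12, np.float64(7.8)), (12, np.float64(7.8)), (12, np.float64(7.8)), (12, np.float64(7.9)), (12, np.float64(7.8)), (13, np.float64(7.9)), (13, np.float64(7.8))]
  hold ['top'] [0.46831861 0.12457688] 16.985609028158336 13.841381724043057
  hold ['top'] [0.46764638 0.12419001] -73.15921567713507 24.651586127529093
head ['side'] [0.46727908 0.12613449] 40.70375802746695 14.169918168966554 [(-43, np.float64(23.7)), (-44, np.float64(23.7)), (41, np.float64(14.2)), (40, np.float64(14.2)), (41, np.float64(14.2)), (41, np.float64(14.2)), (40, np.float64(14.2)), (41, np.float64(14.2))]
  hold ['side'] [0.46952517 0.12363714] 18.921413385506956 42.502564935907664
  hold ['side'] [0.46939357 0.1224512 ] -71.92107586893574 40.684627001939866
head ['top', 'side'] [0.46778052 0.12536222] 38.11055640520857 25.485599528153053 [(-43, np.float64(43.0)), (-43, np.float64(43.0)), (38, np.float64(25.6)), (38, np.float64(25.6)), (38, np.float64(25.5)), (38, np.float64(25.6)), (38, np.float64(25.5)), (38, np.float64(25.5))]
  hold ['top', 'side'] [0.46869895 0.12440199] 18.13278840889188 58.516277063916405
  hold ['top', 'side'] [0.46849238 0.12332578] -72.44351876437834 69.21996056160881
```

Run:
```python
from fit2 import *
poly=[(-1.5,5),(-8.5,55),(-8.5,90),(8.5,90),(8.5,5)]
edges=[]
def wire(p):
    out=[]
    for sg in(-12,12):
        out.append([(x/1e3,sg/1e3,z/1e3) for x,z in poly])
    return [proj(s["side"],place(np.array(o)+[0,0,.008],p)) for o in out]
w=(300,225,340,280);F=14
f=s["side"]["frame"][w[1]:w[3],w[0]:w[2]]
big=cv2.resize(f,None,fx=F,fy=F,interpolation=cv2.INTER_CUBIC)[:,:,::-1].copy()
big=cv2.convertScaleAbs(big,alpha=1.5)
ims=[]
for yaw in(15,195):
    b=big.copy()
    Q=wire([.4677,.1252,np.radians(yaw)])
    for q in Q: cv2.polylines(b,[np.round(((q+.5-[w[0],w[1]])*F)).astype(int)],True,(255,255,0),1)
    for a,c in zip(*Q): cv2.line(b,*[tuple(int(v) for v in (t+.5-[w[0],w[1]])*F) for t in(a,c)],(0,255,0),1)
    ims.append(b[:560])
ims.append(big[:560])
im=np.hstack(ims);print(im.shape); cv2.imwrite("pics/ov.png",im[::1,:,:] if im.shape[1]<800 else cv2.resize(im,None,fx=800/im.shape[1],fy=800/im.shape[1],interpolation=cv2.INTER_AREA))
cv2.imwrite("pics/ovA.png",ims[2])
```

```text
(560, 1680, 3)
```

View pics/ov.png

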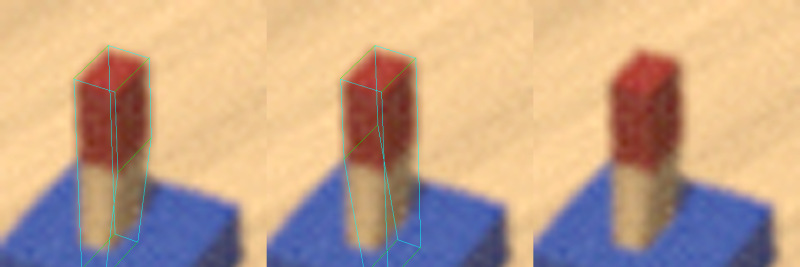

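View pics/ovA.png

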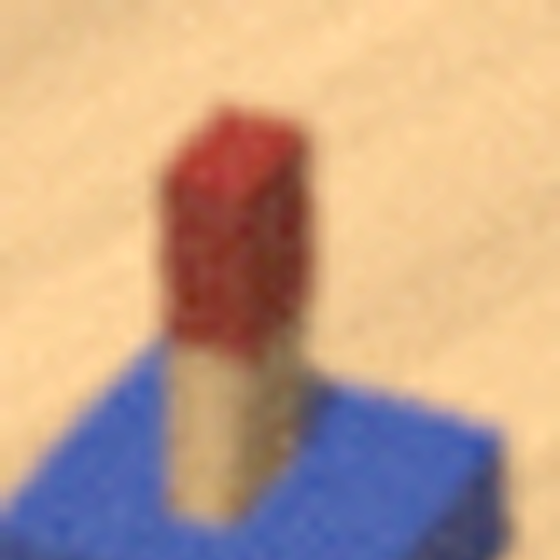

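The first overlay matches: the left edge is straight and the near edge tapers in. So the wedge's +x points away from the robot and its yaw is about 15°. Now the jig.

Run:
```python
from fit2 import *
w={"top":(324,186,370,246),"side":(336,188,396,238)}
for n,F in(("top",10),("side",12)):
    a=w[n];f=s[n]["frame"][a[1]:a[3],a[0]:a[2]]
    b=cv2.convertScaleAbs(cv2.resize(f,None,fx=F,fy=F,interpolation=cv2.INTER_CUBIC),alpha=1.6)[:,:,::-1].copy()
    for i in range(0,a[2]-a[0],10): cv2.putText(b,str(a[0]+i),(i*F,10),0,.35,(255,255,255),1)
    for i in range(0,a[3]-a[1],10): cv2.putText(b,str(a[1]+i),(0,i*F+6),0,.35,(255,255,255),1)
    cv2.imwrite(f"pics/jig_{n}.png",b)
    # brass blobs: yellow saturation
    g=cv2.GaussianBlur(s[n]["frame"],(0,0),.6).astype(float)
    y=(np.minimum(g[...,0],g[...,1])-g[...,2])[a[1]:a[3],a[0]:a[2]]; 
    r=(g[...,0]-np.maximum(g[...,1],g[...,2]))[a[1]:a[3],a[0]:a[2]]
```

```text
(no output)
```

View pics/jig_top.png

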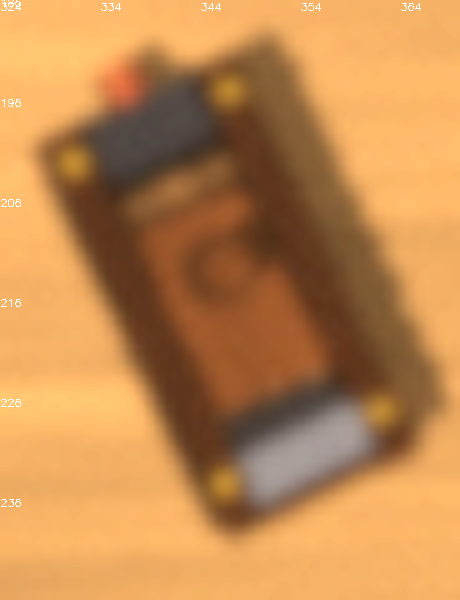

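View pics/jig_side.png

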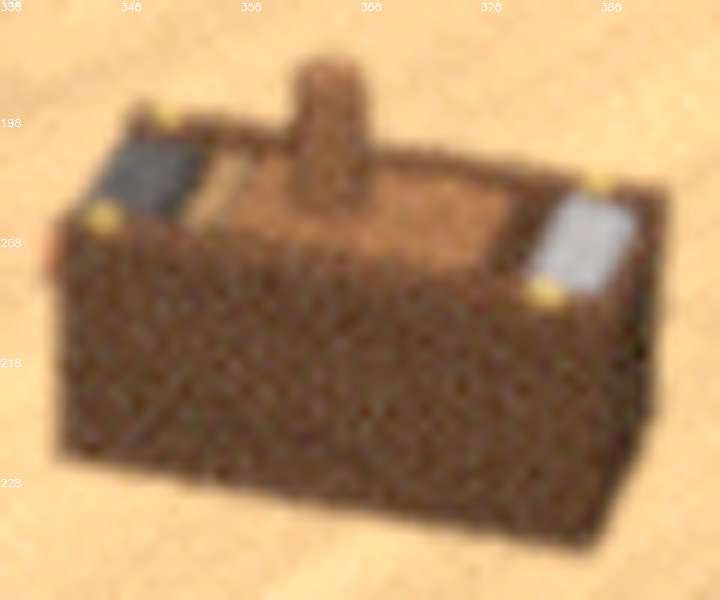

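Run:
```python
from fit2 import *
T=lambda x,y:(x/10+324-.5+.05,y/10+186-.5+.05)
S=lambda x,y:(x/12+336-.5+.04,y/12+188-.5+.04)
tb=[T(75,162),T(230,92),T(381,412),T(225,485)]
sb=[S(103,216),S(168,116),S(600,184),S(548,293)]
P=[]
for a,b in zip(tb,sb):
    pt=at_z(s["top"],*a,.065);ps=at_z(s["side"],*b,.065);X=tri(s["top"],a,s["side"],b);print(np.round(pt*1e3,1),np.round(ps*1e3,1),np.round(X*1e3,1)); P.append((pt,ps))
for i,nm in((0,"top"),(1,"side")):
    p=np.array([q[i] for q in P])[:,:2]
    ax=(p[0]+p[1]-p[2]-p[3])/2; ay=(p[0]+p[3]-p[1]-p[2])/2
    y1=np.degrees(np.arctan2(ax[1],ax[0]));y2=np.degrees(np.arctan2(-ay[0],ay[1]))
    print(nm,"centre",p.mean(0)*1e3,"len",np.linalg.norm(ax)*1e3,"wid",np.linalg.norm(ay)*1e3,"yaw",y1,y2)
    yaw=np.radians(y1);u=np.array([np.cos(yaw),np.sin(yaw)])
    c=p.mean(0)
    pts=dict(top=[("steel in",T(238,457)),("steel in",T(358,402)),("steel out",T(253,505)),("steel out",T(378,443)),("foot",T(225,420)),("foot",T(333,377)),("dark in",T(110,193)),("dark in",T(222,143)),("cork/foot",T(135,222)),("cork/foot",T(245,180))],
     side=[("steel in",S(575,197)),("steel in",S(532,278)),("steel out",S(638,210)),("steel out",S(592,292)),("foot",S(515,200)),("foot",S(492,262)),("dark in",S(205,155)),("dark in",S(165,215)),("cork/foot",S(253,160)),("cork/foot",S(220,220))])[nm]
    for k,q in pts:
        d=at_z(s[nm],*q,.065)[:2]-c; print("  ",k,np.round(d@u*1e3,1),np.round(d@[-u[1],u[0]]*1e3,1))
```

```text
[548.7 -60.2  65. ] [548.7 -61.1  65. ] [548.4 -60.4  65.4]
[ 569.1 -106.6   65. ] [ 568.9 -106.2   65. ] [ 569.2 -106.6   64.7]
[ 473.7 -150.2   65. ] [ 473.9 -150.5   65. ] [ 473.7 -150.2   65.2]
[ 452.6 -103.6   65. ] [ 452.4 -104.2   65. ] [ 452.4 -103.8   65.2]
top centre [ 511.02774386 -105.19144951] len 105.18549513749305 wid 50.93308849594898 yaw 24.426706962476104 24.101855227122716
   steel in -46.7 18.6
   steel in -47.0 -20.7
   steel out -61.4 20.6
   steel out -60.5 -20.9
   foot -35.2 17.4
   foot -37.2 -17.1
   dark in 40.1 19.8
   dark in 39.6 -16.7
   cork/foot 29.2 16.7
   cork/foot 26.7 -18.3
side centre [ 510.96658175 -105.49950137] len 105.16415794887054 wid 50.23790917485553 yaw 24.57157318462796 24.533107599343563
   steel in -48.4 -17.9
   steel in -47.7 20.4
   steel out -63.5 -16.7
   steel out -61.9 22.0
   foot -35.6 -12.2
   foot -37.4 16.4
   dark in 38.6 -9.7
   dark in 39.3 19.8
   cork/foot 27.2 -10.9
   cork/foot 26.6 17.9
```

Both cameras agree on the jig:
- The brass-screw centre is at (511, −105.3) mm with yaw 24.4°.
- The screws sit at jig x = −20 and 85, which puts the jig origin at about (0.4814, −0.1187).
- The peg's −x face is at about −3.5.

Next I'll move to above the wedge.

```bash
cat > d.py <<'E'
import sys,numpy as np
from bench import observe
def delta(t,yaw_deg=None,o=None):
    o=o or observe(); R=__import__("scipy.spatial.transform",fromlist=["Rotation"]).Rotation.from_euler("xyz",o["orientation"]).as_matrix()
    d=np.array(t)-o["ee_pos"]; 
    y=np.degrees(o["orientation"][2]); turn=None if yaw_deg is None else -((yaw_deg-y+90)%180-90)
    return R.T@d,turn
if __name__=="__main__":
    a=[float(v) for v in sys.argv[1:]]; o=observe()
    d,t=delta(a[:3],a[3],o); print("t",round(o["t"],2),"pos",np.round(o["ee_pos"],4),"rpy",np.round(np.degrees(o["orientation"]),2),"f",np.round(o["ft_force"],2),"w",round(o["width"],3),"\ntool shift",np.round(d,4),"turn",np.round(t,2),"q6",round(o["qpos"][5],2))
E
python3 d.py .4678 .1252 .205 15
```

```text
t 1.0 pos [ 0.2024 -0.5913  0.2065] rpy [-180.     0.  -161.1] f [ 0.06 -0.26  0.07] w 0.999 
tool shift [-0.4831  0.5919  0.0015] turn 3.9 q6 -0.26
```

Emit:
apply_moves --plan '[[[-0.0275,0.0335,0],0],[[-0.0275,0.0335,0],0],[[-0.0275,0.0335,0],0],[[-0.0275,0.0335,0],0],[[-0.0275,0.0335,0],0],[[-0.0275,0.0335,0],0],[[-0.0275,0.0335,0],0],[[-0.0275,0.0335,0],0],[[-0.0275,0.0335,0],0],[[-0.0275,0.0335,0],0]]' --fingers -1

```text
t: 2.0
ee_pos: [0.3545, -0.1837, 0.207]
orientation: [-3.141, 0.001, -2.812]
ft_force: [0.3, 0.1, 0.2]
width: 1.003
```

```bash
python3 d.py .4678 .1252 .205 15
```

```text
t 2.0 pos [ 0.3545 -0.1837  0.207 ] rpy [-1.7996e+02  7.0000e-02 -1.6111e+02] f [0.3  0.12 0.16] w 1.003 
tool shift [-0.2072  0.2556  0.0021] turn 3.89 q6 -1.17
```

Emit:
apply_moves --plan '[[[-0.0296,0.0365,0],0],[[-0.0296,0.0365,0],0],[[-0.0296,0.0365,0],0],[[-0.0296,0.0365,0],0],[[-0.0296,0.0365,0],0],[[-0.0296,0.0365,0],0],[[-0.0296,0.0365,0],0],[[0,0,0.02],3.9],[[0,0,0.02],0],[[0,0,0],0]]'

```text
t: 3.0
ee_pos: [0.4656, 0.1231, 0.164]
orientation: [-3.14, -0.006, -2.88]
ft_force: [-0.9, -0.6, 0.2]
width: 1.0
```

```bash
python3 - <<'E'
from h import *
from bench import snapshot
s={n:snapshot(n) for n in("side","top")}
pickle.dump(s,open("s2.pkl","wb"))
a=s["side"]["frame"][130:300,240:400];cv2.imwrite("pics/s2.png",cv2.resize(a,None,fx=3.5,fy=3.5,interpolation=2)[:,:,::-1])
E
python3 d.py .4678 .1252 .064 15
```

```text
t 3.1 pos [0.4676 0.1235 0.1669] rpy [-1.7997e+02  1.0000e-02 -1.6498e+02] f [0.51 0.17 0.12] w 0.999 
tool shift [-0.0006  0.0017  0.1029] turn 0.02 q6 -1.9
```

View pics/s2.png

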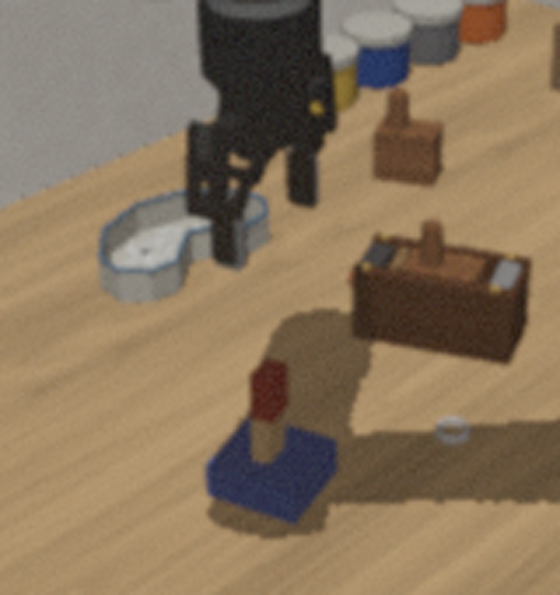

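The gripper is above the wedge with its jaws straddling it along y. Descending now.

Emit:
apply_moves --plan '[[[-0.0005,0.0015,0.025],0],[[0,0,0.03],0],[[0,0,0.025],0],[[0,0,0.015],0],[[0,0,0.008],0],[[0,0,0],0],[[0,0,0],0]]'

```text
t: 3.8
ee_pos: [0.4685, 0.1255, 0.0648]
orientation: [3.141, 0.002, -2.88]
ft_force: [-0.8, -0.3, -0.3]
width: 1.003
```

```bash
python3 - <<'E'
from h import *
from bench import snapshot
s={n:snapshot(n) for n in("side","top")}
pickle.dump(s,open("s3.pkl","wb"))
a=s["side"]["frame"][190:290,270:370];cv2.imwrite("pics/s3.png",cv2.resize(a,None,fx=6,fy=6,interpolation=2)[:,:,::-1])
E
python3 d.py .4678 .1252 .064 15
```

```text
t 3.9 pos [0.4684 0.1256 0.0648] rpy [ 1.7996e+02  1.5000e-01 -1.6500e+02] f [ 0.18 -0.47  0.1 ] w 1.0 
tool shift [ 0.0007 -0.0002  0.0008] turn 0.0 q6 -1.91
```

View pics/s3.png

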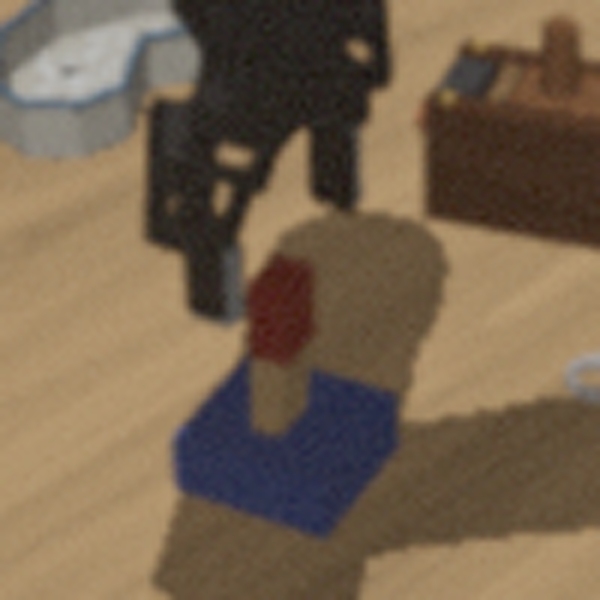

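Run:
```python
from fit2 import *
s=pickle.load(open("s3.pkl","rb"))
from bench import observe
y=np.radians(15)
z0=lambda p:np.round((p+.5-[270,190])*6)
for z in(.0648,.078):
  P=place([(dx,dy,z) for dy in(.0425,0,-.0425) for dx in(-.011,.011)],[.4684,.1256,y])
  print(z,z0(proj(s["side"],P)).tolist())
print(z0(proj(s["side"],place([(0,0,.098),(0,0,.063)],[.4678,.1252,y]))))
F=7;w=(280,200,390,280)
b=cv2.convertScaleAbs(cv2.resize(s["side"]["frame"][w[1]:w[3],w[0]:w[2]],None,fx=F,fy=F,interpolation=2),alpha=2.2)[:,:,::-1].copy()
for z,c in((.078,(0,255,0)),(.0648,(0,0,255))):
  for sg in(1,-1):
    for h in(0,.022):
      P=place([(dx,sg*dy,z+h) for dx,dy in((-.011,.0425),(.011,.0425),(.011,.057),(-.011,.057))],[.4684,.1256,y])
      cv2.polylines(b,[np.round((proj(s["side"],P)+.5-w[:2])*F).astype(int)],True,c,1)
cv2.imwrite("pics/s3b.png",b)
b=cv2.convertScaleAbs(cv2.resize(s["top"]["frame"][190:270,230:320],None,fx=F,fy=F,interpolation=2),alpha=2)[:,:,::-1];cv2.imwrite("pics/s3t.png",b)
```

```text
0.0648 [[249.0, 404.0], [201.0, 388.0], [304.0, 347.0], [257.0, 332.0], [356.0, 294.0], [310.0, 279.0]]
0.078 [[248.0, 377.0], [200.0, 361.0], [304.0, 320.0], [256.0, 305.0], [356.0, 267.0], [309.0, 253.0]]
[[280. 271.]
 [283. 343.]]
```

View pics/s3b.png

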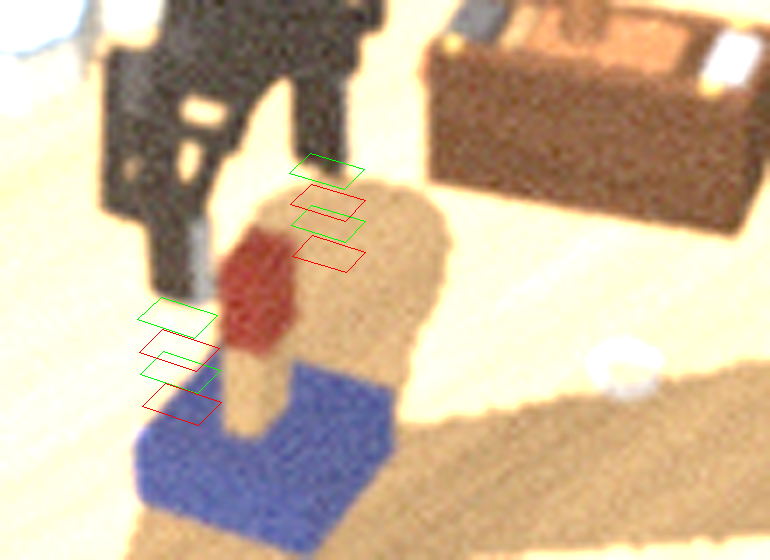

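View pics/s3t.png

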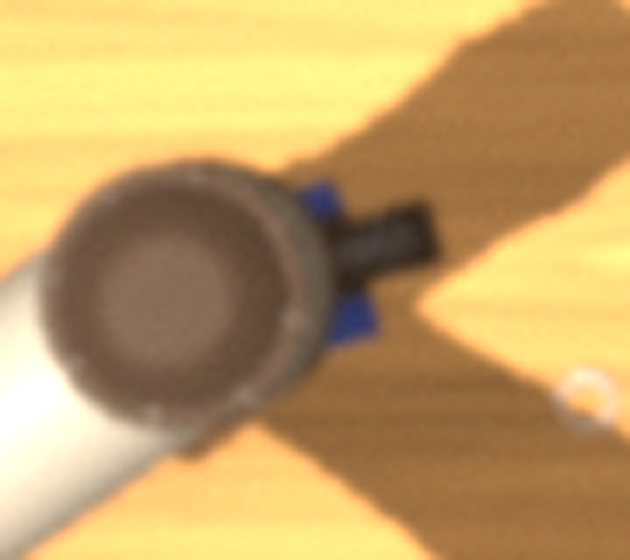

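Run:
```python
from fit2 import *
s=pickle.load(open("s3.pkl","rb"))
for z in(.065,.08,.1,.12,.14):
  P=place([(dx,dy,z) for dx,dy in((-.011,-.057),(.011,-.057))],[.4684,.1256,np.radians(15)])
  print(z,np.round((proj(s["top"],P)+.5-[230,190])*7).tolist(),np.round((proj(s["side"],P)+.5-[280,200])*7).tolist())
```

```text
0.065 [[410.0, 268.0], [396.0, 218.0]] [[365.0, 251.0], [312.0, 235.0]]
0.08 [[409.0, 269.0], [395.0, 218.0]] [[365.0, 216.0], [311.0, 200.0]]
0.1 [[406.0, 269.0], [392.0, 218.0]] [[364.0, 169.0], [310.0, 153.0]]
0.12 [[404.0, 270.0], [390.0, 217.0]] [[364.0, 121.0], [309.0, 105.0]]
0.14 [[402.0, 270.0], [387.0, 217.0]] [[363.0, 72.0], [308.0, 56.0]]
```

Run:
```python
from fit2 import *
s=pickle.load(open("s2.pkl","rb"))
for z in(.167,.18,.193,.206,.22):
  P=place([(0,.05,z),(0,-.05,z)],[.4676,.1235,np.radians(15)])
  print(z,np.round((proj(s["side"],P)+.5-[240,130])*3.5).tolist())
s=pickle.load(open("s1.pkl","rb"))
f=s["side"]["frame"][20:150,540:620];cv2.imwrite("pics/s1f.png",cv2.convertScaleAbs(cv2.resize(f,None,fx=5,fy=5,interpolation=2),alpha=2)[:,:,::-1])
```

```text
0.167 [[227.0, 317.0], [305.0, 247.0]]
0.18 [[227.0, 299.0], [305.0, 230.0]]
0.193 [[226.0, 282.0], [304.0, 213.0]]
0.206 [[225.0, 264.0], [304.0, 196.0]]
0.22 [[224.0, 244.0], [304.0, 178.0]]
```

The images put the open finger tips about 38 mm behind the reported TCP, against the 13 mm stated. I'll half-close without touching the wedge to see how the tips swing.

Emit:
apply_moves --plan '[[[0,0,0],0],[[0,0,0],0],[[0,0,0],0],[[0,0,0],0],[[0,0,0],0]]' --fingers 0.0 --newtons 30

```text
t: 4.4
ee_pos: [0.4675, 0.1251, 0.0635]
orientation: [3.142, 0.0, -2.88]
ft_force: [0.2, -0.5, 0.5]
width: 0.501
```

Run:
```python
from fit2 import *
from bench import snapshot,observe
o=observe();print(o["width"],o["ee_pos"],o["ft_force"])
s=snapshot("side");pickle.dump(s,open("s4.pkl","wb"))
F=7;w=(280,200,390,280);h=.0425*o["width"]
b=cv2.convertScaleAbs(cv2.resize(s["frame"][w[1]:w[3],w[0]:w[2]],None,fx=F,fy=F,interpolation=2),alpha=2.2)[:,:,::-1].copy()
for z,c in((.0648,(0,0,255)),(.078,(0,255,0)),(.1,(255,0,0))):
  for sg in(1,-1):
      P=place([(dx,sg*dy,z) for dx,dy in((-.011,h),(.011,h),(.011,h+.0145),(-.011,h+.0145))],[.4684,.1256,np.radians(15)])
      cv2.polylines(b,[np.round((proj(s,P)+.5-w[:2])*F).astype(int)],True,c,1)
cv2.imwrite("pics/s4.png",b)
```

```text
0.5006300803192341 [0.46749916 0.12514769 0.06354173] [ 0.15860257 -0.45825357  0.45535583]
```

View pics/s4.png

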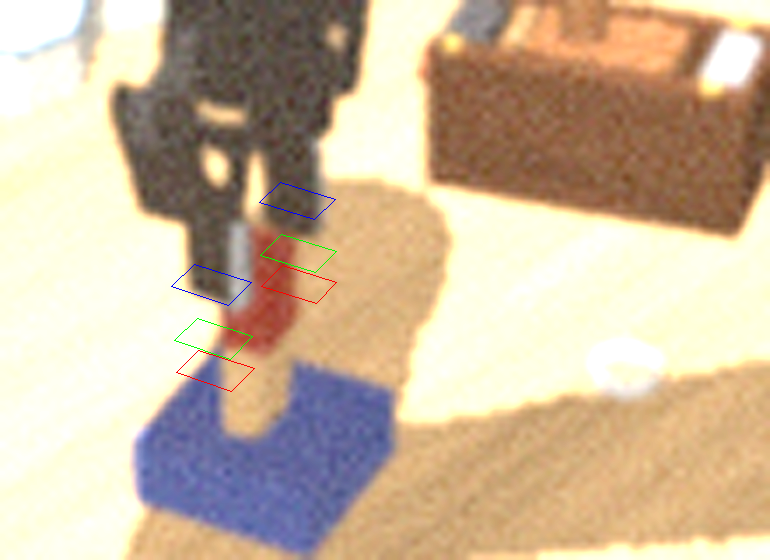

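The tips are at z ≈ 0.095 with the TCP at 0.0635. So the visible tips sit about 25 mm further back than the TCP implies once shut. Lowering 18 mm is safe under either reading, since tips at 0.045 or higher clear the holder top at 0.028. I'll lower and then close.

Emit:
apply_moves --plan '[[[0,0,0.008],0],[[0,0,0.007],0],[[0,0,0.003],0],[[0,0,0],0],[[0,0,0],0]]'

```text
t: 4.95
ee_pos: [0.4675, 0.1251, 0.0453]
orientation: [-3.141, -0.0, -2.88]
ft_force: [-0.1, -0.4, 0.2]
width: 0.503
```

```bash
cat > sv.py <<'E'
import sys
from fit2 import *
from bench import snapshot,observe
def shot(name,tag,w,F,al=2.0,extra=None):
    s=snapshot(name);pickle.dump(s,open(f"{tag}.pkl","wb"))
    b=cv2.convertScaleAbs(cv2.resize(s["frame"][w[1]:w[3],w[0]:w[2]],None,fx=F,fy=F,interpolation=2),alpha=al)[:,:,::-1].copy()
    if extra: extra(s,b)
    cv2.imwrite(f"pics/{tag}.png",b); return s
if __name__=="__main__":
    a=sys.argv; o=observe(); print(round(o["t"],2),np.round(o["ee_pos"],4),np.round(np.degrees(o["orientation"]),2),np.round(o["ft_force"],2),round(o["width"],3))
    shot(a[1],a[2],[int(v) for v in a[3:7]],float(a[7]))
E
python3 sv.py side s5 280 200 390 280 7
```

```text
4.95 [0.4675 0.1251 0.0453] [-1.7999e+02 -2.0000e-02 -1.6500e+02] [-0.05 -0.39  0.25] 0.503
```

View pics/s5.png

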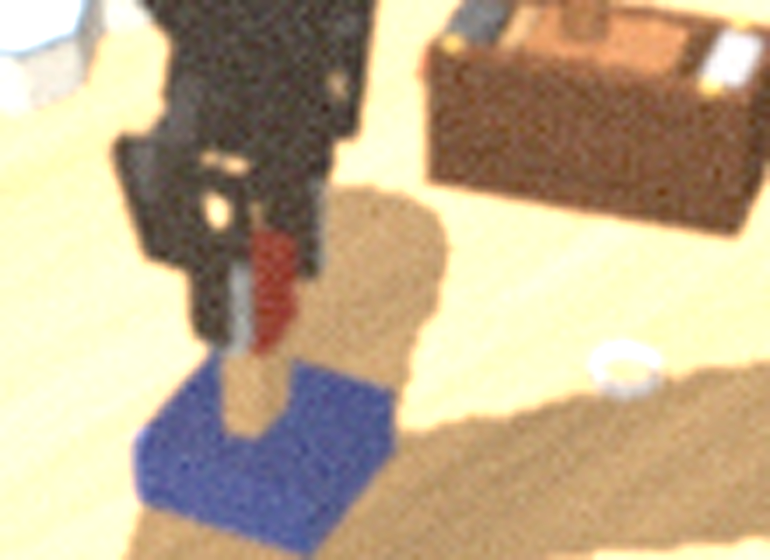

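The pads now overlap the lower red head, with the near pad tip at (240,355). Closing.

Emit:
apply_moves --plan '[[[0,0,0],0],[[0,0,0],0],[[0,0,0],0],[[0,0,0],0],[[0,0,0],0]]' --fingers 1.0 --newtons 35

```text
t: 5.5
ee_pos: [0.4676, 0.1251, 0.0458]
orientation: [-3.142, 0.0, -2.88]
ft_force: [-0.9, -0.4, 2.5]
width: 0.273
```

```bash
python3 sv.py side s6 280 200 390 280 7
```

```text
5.5 [0.4676 0.1251 0.0458] [-1.80e+02  2.00e-02 -1.65e+02] [-0.87 -0.39  2.49] 0.273
```

View pics/s6.png

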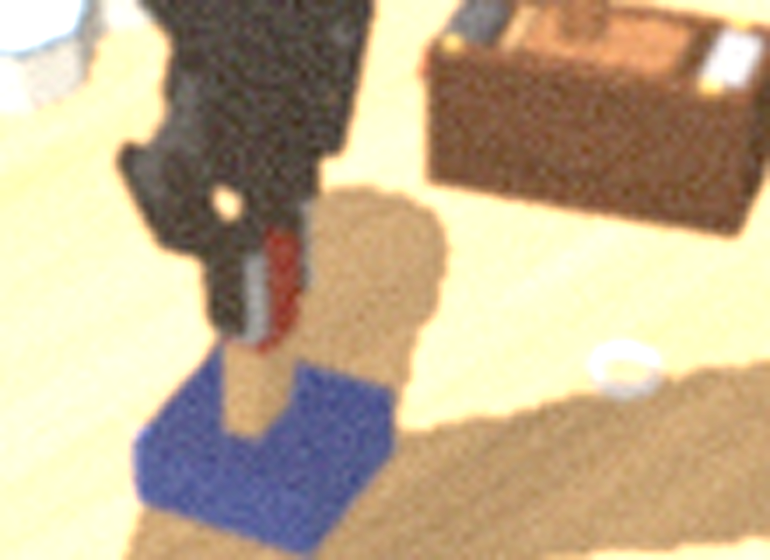

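Gripped at 23 mm on the head. Lifting.

Emit:
apply_moves --plan '[[[0,0,-0.005],0],[[0,0,-0.01],0],[[0,0,-0.02],0],[[0,0,-0.03],0],[[0,0,-0.03],0],[[0,0,-0.015],0]]'

```text
t: 6.15
ee_pos: [0.4688, 0.1258, 0.159]
orientation: [3.14, 0.005, -2.879]
ft_force: [0.0, -0.7, -0.8]
width: 0.272
```

```bash
python3 sv.py side s7 270 170 390 270 6.5; python3 d.py .4705 -.1237 .155 24.4
```

```text
6.15 [0.4688 0.1258 0.159 ] [ 179.93    0.3  -164.98] [ 0.03 -0.73 -0.81] 0.272
t 6.2 pos [0.4698 0.1262 0.1606] rpy [ 179.9     0.5  -164.95] f [ 0.58 -0.24  1.22] w 0.272 
tool shift [ 0.0643 -0.2416  0.0047] turn -9.35 q6 -1.91
```

View pics/s7.png

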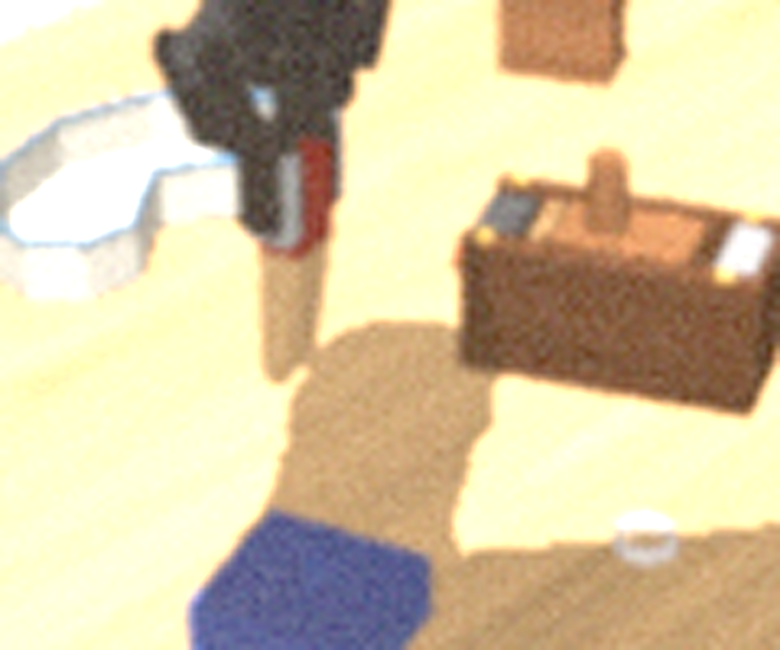

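The wedge is clear of the holder, upright, with its taper on the near side. Moving over the jig.

Emit:
apply_moves --plan '[[[0.01,-0.037,0],0],[[0.011,-0.041,0],0],[[0.011,-0.041,0],0],[[0.011,-0.041,0],0],[[0.011,-0.041,0],0],[[0.0105,-0.0405,0],0],[[0,0,0],-4.7],[[0,0,0],-4.65],[[0,0,0],0],[[0,0,0],0]]'

```text
t: 7.2
ee_pos: [0.4674, -0.1247, 0.1553]
orientation: [3.141, -0.0, -2.718]
ft_force: [0.2, -0.4, -0.8]
width: 0.278
```

```bash
python3 sv.py side s8 330 150 430 250 6; python3 d.py .4705 -.1237 .155 24.4
python3 sv.py top s8t 310 170 400 260 6.5
```

```text
7.2 [ 0.4674 -0.1247  0.1553] [ 1.7998e+02 -2.0000e-02 -1.5575e+02] [ 0.25 -0.39 -0.76] 0.278
t 7.25 pos [ 0.4676 -0.1246  0.1554] rpy [ 1.7999e+02 -1.0000e-02 -1.5571e+02] f [ 0.41  0.12 -0.43] w 0.278 
tool shift [-0.0031 -0.0004  0.0004] turn -0.11 q6 -1.22
7.25 [ 0.4676 -0.1246  0.1554] [ 1.7999e+02 -1.0000e-02 -1.5571e+02] [ 0.41  0.12 -0.43] 0.278
```

View pics/s8.png

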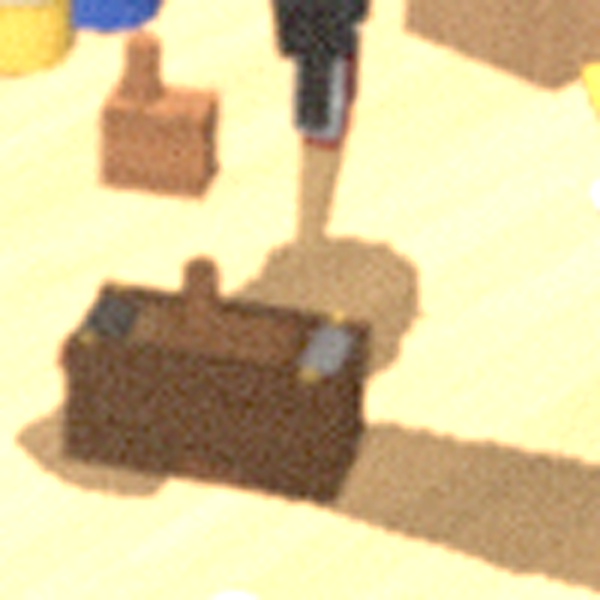

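View pics/s8t.png

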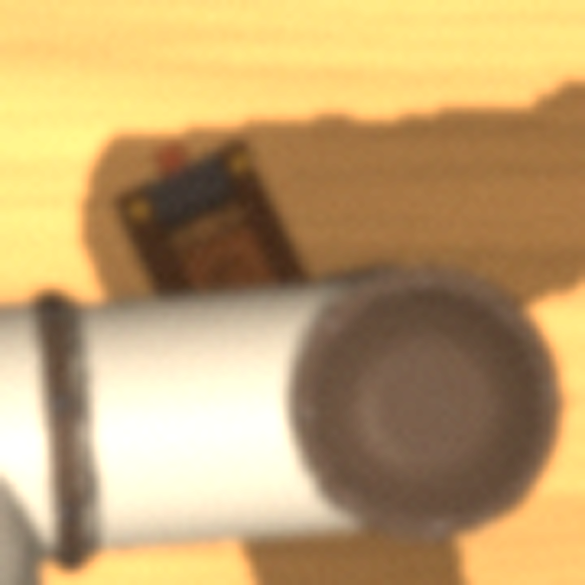

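```bash
cat > ov.py <<'E'
from fit2 import *
body=[(-1.5,5),(-8.5,55),(-8.5,90),(8.5,90),(8.5,5),(7.5,5),(7.5,0),(-.5,0),(-.5,5)]
def draw(s,b,w,F,p,u):
    Q=[proj(s,place(np.array([(x/1e3,y/1e3,z/1e3+u) for x,z in body]),p)) for y in(-12,12)]
    t=lambda q:np.round((q+.5-np.array(w[:2]))*F).astype(int)
    for q,c in zip(Q,((0,120,0),(0,255,0))): cv2.polylines(b,[t(q)],True,c,1)
def big(s,w,F,al=2): return cv2.convertScaleAbs(cv2.resize(s["frame"][w[1]:w[3],w[0]:w[2]],None,fx=F,fy=F,interpolation=2),alpha=al)[:,:,::-1].copy()
E
python3 - <<'E'
from ov import *
s=pickle.load(open("s8.pkl","rb"));w=(360,150,410,200);F=12
b=big(s,w,F,1.8);draw(s,b,w,F,[.4676,-.1246,np.radians(24.4)],.1176)
cv2.imwrite("pics/s8o.png",np.hstack([b[:,100:500],big(s,w,F,1.8)[:,100:500]]))
E
```

```text
(no output)
```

View pics/s8o.png

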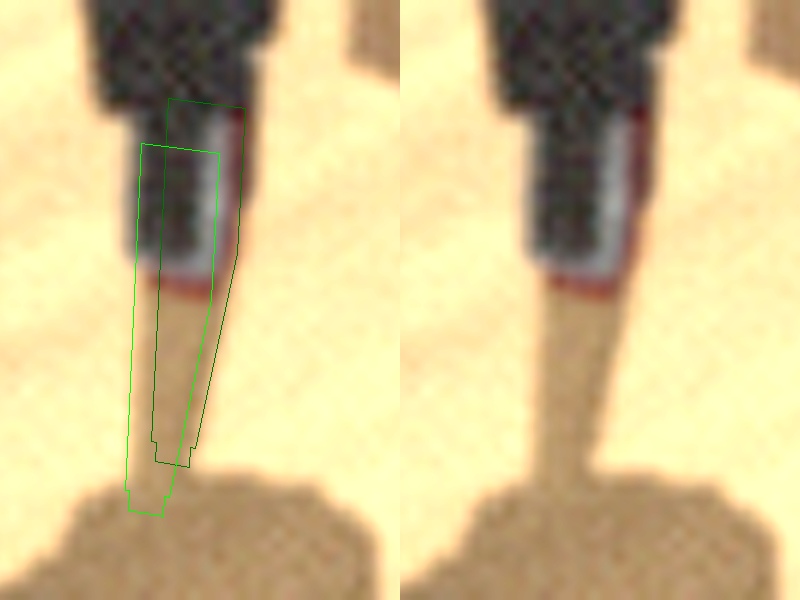

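Run:
```python
from ov import *
s=pickle.load(open("s8.pkl","rb"))
g=cv2.GaussianBlur(s["frame"],(0,0),.5).astype(float).mean(2)
print(g[172:192,366:386].astype(int))
body1=np.array([(-1.5,5),(-8.5,55),(-8.5,90),(8.5,90),(8.5,5)])/1e3
def edges(p,u,rows):
    L=np.concatenate([[(x,y,z+u) for x,z in body1] for y in(-.012,.012)])
    h=cv2.convexHull(proj(s,place(L,p)).astype(np.float32))[:,0]; out=[]
    for r in rows:
        xs=[]
        for a,b in zip(h,np.roll(h,-1,0)):
            if (a[1]-r)*(b[1]-r)<0: xs.append(a[0]+(b[0]-a[0])*(r-a[1])/(b[1]-a[1]))
        out.append((min(xs),max(xs)))
    return np.array(out)
rows=np.arange(176,187)
obs=[]
for r in rows:
    l=g[r]; bgL=l[366:369].mean() if r>172 else 0; bgR=l[382:386].mean(); c=l[373:376].mean()
    def cross(i0,step,bg):
        t=(bg+c)/2;i=i0
        while l[i]<t:i+=step
        return i-step*(l[i]-t)/(l[i]-l[i-step])
    obs.append((cross(374,-1,bgL),cross(374,1,bgR)))
obs=np.array(obs);print(np.c_[rows,obs.round(2),edges([.4676,-.1246,np.radians(24.4)],.1176,rows).round(2)])
```

```text
[[105 128 136 138 138 138 137 136 138 139 135 132 126 110  84  66  65  67
   71  73]
 [106 128 134 137 137 135 137 136 137 135 133 132 129 116  85  61  62  60
   62  61]
 [105 128 133 138 138 137 138 136 135 133 131 131 129 117  91  74  69  64
   61  59]
 [106 128 135 137 137 134 136 133 131 130 129 128 127 118  97  81  80  77
   75  73]
 [103 130 136 138 136 134 132 131 129 127 127 128 127 117  97  84  83  82
   82  80]
 [ 92 127 132 133 131 130 127 127 128 127 128 131 128 117  99  87  83  82
   83  80]
 [ 93 120 126 127 127 126 126 125 125 128 131 131 130 117  95  85  82  83
   83  82]
 [106 122 123 124 125 127 129 130 129 132 132 132 127 113  93  85  84  84
   79  82]
 [117 123 124 123 127 128 129 131 133 134 132 135 129 114  92  84  85  83
   80  86]
 [123 125 127 128 131 133 132 132 133 133 133 133 130 114  93  85  84  82
   80  92]
 [127 129 130 130 136 134 133 135 136 134 137 134 131 112  91  85  83  80
   80  98]
 [130 131 133 134 135 135 135 136 137 136 137 136 130 110  90  82  81  79
   79 102]
 [130 133 134 135 134 136 137 135 136 135 136 137 134 113  90  84  82  79
   86 
[... 319 characters left out ...]
87  84  81  84
  106 123]
 [135 135 137 137 138 137 137 140 137 136 134 130 119  98  86  84  80  79
   91 102]
 [134 136 138 138 138 137 137 136 134 127 121 107  99  90  81  83  80  78
   78  84]
 [135 137 137 137 135 136 134 131 123 106  97  85  84  84  82  80  81  80
   79  78]]
[[176.   375.29 384.14 378.91 386.38]
 [177.   379.56 305.21 378.86 386.17]
 [178.   372.17 435.96 378.81 385.95]
 [179.   371.55 408.62 378.77 385.74]
 [180.   367.94 361.56 378.72 385.52]
 [181.   387.   349.28 378.68 385.31]
 [182.   376.47 348.06 378.63 385.1 ]
 [183.   377.28 347.75 378.58 384.88]
 [184.   376.11 349.96 378.54 384.67]
 [185.   374.8  304.75 378.49 384.45]
 [186.   374.67 339.71 378.44 384.24]]
```

```bash
cat > wf.py <<'E'
from ov import *
from scipy.optimize import least_squares
body1=np.array([(-1.5,5),(-8.5,55),(-8.5,90),(8.5,90),(8.5,5)])/1e3
def edges(s,p,u,tilt,rows):
    x,z=body1[:,0],body1[:,1]-.07
    bx=x*np.cos(tilt)+z*np.sin(tilt); bz=-x*np.sin(tilt)+z*np.cos(tilt)+.07
    L=np.concatenate([[(a,y,b+u) for a,b in zip(bx,bz)] for y in(-.012,.012)])
    h=cv2.convexHull(proj(s,place(L,p)).astype(np.float32))[:,0]; out=[]
    for r in rows:
        xs=[a[0]+(b[0]-a[0])*(r-a[1])/(b[1]-a[1]) for a,b in zip(h,np.roll(h,-1,0)) if (a[1]-r)*(b[1]-r)<0]
        out.append((min(xs),max(xs)) if xs else (np.nan,np.nan))
    return np.array(out)
def observe_edges(s,rows,c0,m=9):
    g=cv2.GaussianBlur(s["frame"],(0,0),.4).astype(float).mean(2);obs=[]
    for r in rows:
        l=g[r];c=l[c0-1:c0+2].mean()
        def cross(step):
            bg=np.median(l[c0+step*m:c0+step*(m+4):step]);t=(bg+c)/2;i=c0
            for _ in range(12):
                if l[i]>=t: break
                i+=step
            return i-step*(l[i]-t)/(l[i]-l[i-step])
        obs.append((cross(-1),cross(1)))
    return np.array(obs)
E
python3 - <<'E'
from wf import *
s=pickle.load(open("s8.pkl","rb"))
rows=np.arange(176,188); obs=observe_edges(s,rows,381)
e=edges(s,[.4676,-.1246,np.radians(24.4)],.1176,0,rows)
print(np.c_[rows,obs.round(2),e.round(2),(obs-e).round(2)])
yaw=np.radians(24.4);u=np.array([np.cos(yaw),np.sin(yaw)])
for h in(.1176,.1196):
    f=lambda q:(edges(s,[.4676+q[0]*u[0],-.1246+q[0]*u[1],yaw],h,q[1],rows)-obs).ravel()
    r=least_squares(f,[0,0],x_scale=[1e-3,1e-2],diff_step=1e-2);print(h,r.x*[1e3,57.3],r.cost)
    r=least_squares(lambda q:f([q[0],0]),[0],x_scale=[1e-3],diff_step=1e-2);print("  notilt",r.x*1e3,r.cost)
E
```

```text
[[1.7600e+02 3.7932e+02 3.8700e+02 3.7891e+02 3.8638e+02 4.1000e-01
  6.2000e-01]
 [1.7700e+02 3.7942e+02 3.8672e+02 3.7886e+02 3.8617e+02 5.6000e-01
  5.6000e-01]
 [1.7800e+02 3.7948e+02 3.8647e+02 3.7881e+02 3.8595e+02 6.7000e-01
  5.2000e-01]
 [1.7900e+02 3.7931e+02 3.8618e+02 3.7877e+02 3.8574e+02 5.4000e-01
  4.4000e-01]
 [1.8000e+02 3.7932e+02 3.8590e+02 3.7872e+02 3.8552e+02 5.9000e-01
  3.8000e-01]
 [1.8100e+02 3.7925e+02 3.8561e+02 3.7868e+02 3.8531e+02 5.7000e-01
  3.0000e-01]
 [1.8200e+02 3.7914e+02 3.8546e+02 3.7863e+02 3.8510e+02 5.2000e-01
  3.7000e-01]
 [1.8300e+02 3.7900e+02 3.8532e+02 3.7858e+02 3.8488e+02 4.2000e-01
  4.4000e-01]
 [1.8400e+02 3.7912e+02 3.8518e+02 3.7854e+02 3.8467e+02 5.8000e-01
  5.1000e-01]
 [1.8500e+02 3.7891e+02 3.8492e+02 3.7849e+02 3.8445e+02 4.2000e-01
  4.7000e-01]
 [1.8600e+02 3.7908e+02 3.8476e+02 3.7844e+02 3.8424e+02 6.4000e-01
  5.2000e-01]
 [1.8700e+02 3.7889e+02 3.8436e+02 3.7840e+02 3.8397e+02 4.9000e-01
  3.9000e-01]]
0.1176 [-1.32226569e+00  2.18551315e-06] 0.1068680980019142
  notilt [-1.32263082] 0.10686780213504095
0.1196 [0. 0.] 3.836344201012378
  notilt [0.] 3.836344201012378
```

The side fit is clean: a uniform 0.5 px shift and no tilt. The wedge sits 1.3 mm to the jig's −x of the TCP axis, at jig x ≈ −16.3. I want about −12.5 at entry, so I'll shift +3.8 mm and lower to just above the mouth.

Emit:
apply_moves --plan '[[[-0.0038,-0.0003,0.01],0],[[0,0,0.015],0],[[0,0,0.012],0],[[0,0,0.007],0],[[0,0,0.003],0],[[0,0,0],0],[[0,0,0],0]]'

```text
t: 8.0
ee_pos: [0.4717, -0.1235, 0.1089]
orientation: [-3.141, 0.001, -2.717]
ft_force: [-0.4, 0.8, -0.9]
width: 0.272
```

```bash
python3 sv.py side s9 345 165 410 230 9
python3 - <<'E'
from wf import *
from bench import observe
s=pickle.load(open("s9.pkl","rb"));o=observe();p=o["ee_pos"];w=(345,165,410,230);F=9
yaw=np.radians(24.4);u=np.array([np.cos(yaw),np.sin(yaw)]);O=np.array([.4814,-.1187])
d=p[:2]-O;print("TCP jig",d@u*1e3,d@[-u[1],u[0]]*1e3)
b=big(s,w,F,1.8);q=p[:2]-.0013*u;draw(s,b,w,F,[*q,yaw],p[2]-.0378)
for z,c in((.065,(255,0,255)),):
    for x in(-14.5,-3.5):
        P=proj(s,place([(x/1e3,y,z) for y in(-.0195,.0195)],[*O,yaw]));t=np.round((P+.5-np.array(w[:2]))*F).astype(int);cv2.line(b,tuple(map(int,t[0])),tuple(map(int,t[1])),c,1)
cv2.imwrite("pics/s9o.png",b)
E
```

```text
8.0 [ 0.4717 -0.1235  0.1089] [-1.7997e+02  4.0000e-02 -1.5564e+02] [-0.39  0.83 -0.92] 0.272
TCP jig -10.77204695349672 -0.39532733556270194
```

View pics/s9.png

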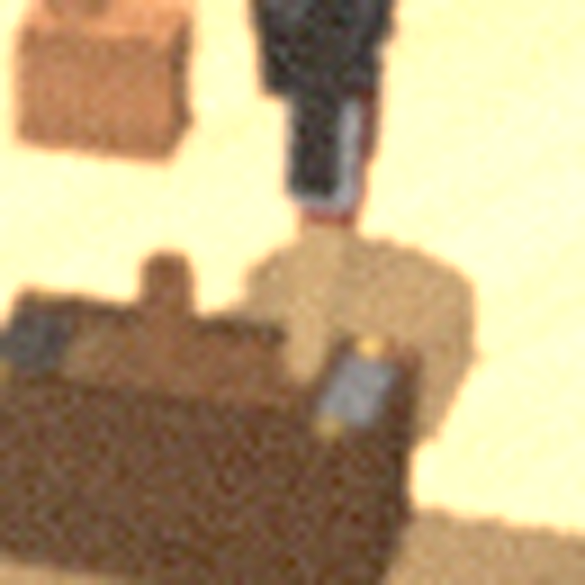

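View pics/s9o.png

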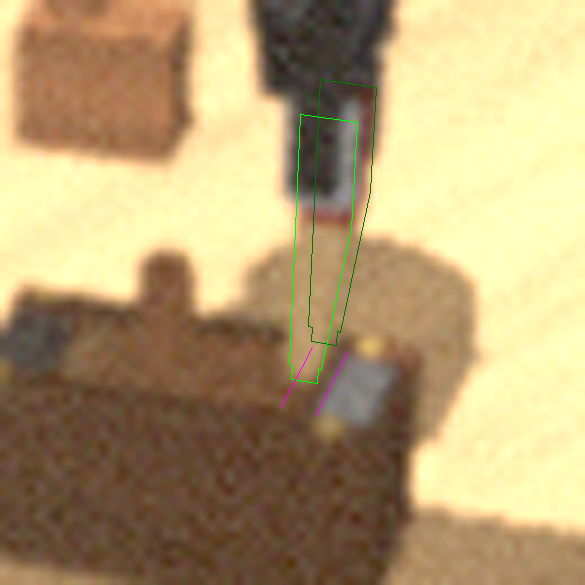

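The overlay fits: the nose at (305,383) is about 6 mm above the mouth, between the marked slot edges. I'll lower gently and watch the force.

Emit:
apply_moves --plan '[[[0.0002,0.0003,0.002],0],[[0,0,0.002],0],[[0,0,0.002],0],[[0,0,0.001],0],[[0,0,0.001],0],[[0,0,0],0]]'

```text
t: 8.65
ee_pos: [0.4708, -0.1233, 0.1003]
orientation: [3.141, -0.0, -2.717]
ft_force: [-0.2, -0.0, -0.7]
width: 0.271
```

```bash
cat > st.py <<'E'
from bench import observe
import numpy as np
o=observe();p=o["ee_pos"];yaw=np.radians(24.4);u=np.array([np.cos(yaw),np.sin(yaw)]);d=p[:2]-[.4814,-.1187]
f=o["ft_force"];print("t",round(o["t"],2),"wedge X %.2f Y %.2f u %.2f"%(d@u*1e3-1.3,d@[-u[1],u[0]]*1e3,p[2]*1e3-37.8),"F jig",np.round([f[:2]@u,f[:2]@[-u[1],u[0]],f[2]],2),"w",round(o["width"],3),"X hug %.2f"%(-13+.14*(60-(p[2]*1e3-37.8))))
E
python3 st.py
```

```text
t 8.65 wedge X -12.83 Y 0.13 u 62.53 F jig [-0.16  0.07 -0.72] w 0.271 X hug -13.35
```

Emit:
apply_moves --plan '[[[-0.0002,0,0.002],0],[[-0.0003,0,0.002],0],[[-0.0003,0,0.002],0],[[-0.0003,0,0.002],0],[[0,0,0],0]]'

```text
t: 9.15
ee_pos: [0.4717, -0.1229, 0.0921]
orientation: [3.141, -0.001, -2.717]
ft_force: [0.4, -0.0, -0.8]
width: 0.272
```

```bash
python3 st.py; python3 sv.py side s10 345 165 410 230 9
```

```text
t 9.15 wedge X -11.84 Y 0.16 u 54.32 F jig [ 0.37 -0.21 -0.79] w 0.272 X hug -12.20
9.15 [ 0.4717 -0.1229  0.0921] [ 1.7998e+02 -4.0000e-02 -1.5566e+02] [ 0.42 -0.04 -0.79] 0.272
```

View pics/s10.png

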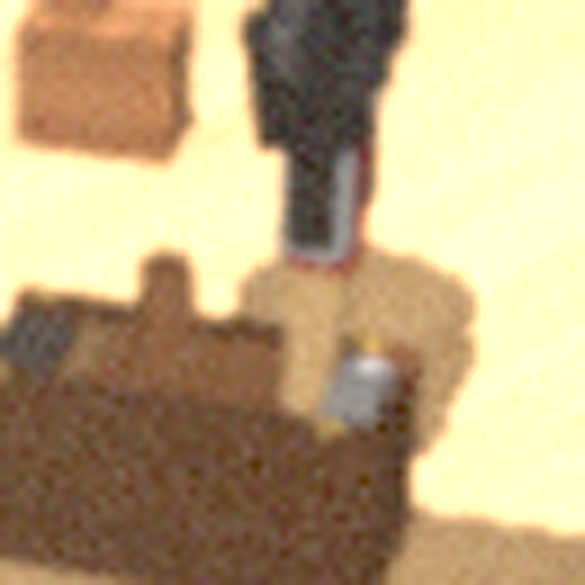

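The wedge is 11 mm into the slot with no resistance. I'll continue along the slope.

Emit:
apply_moves --plan '[[[-0.0003,0,0.002],0],[[-0.0003,0,0.002],0],[[-0.0003,0,0.002],0],[[0,0,0],0]]'

```text
t: 9.6
ee_pos: [0.4725, -0.1225, 0.0861]
orientation: [3.141, -0.001, -2.717]
ft_force: [-0.4, 0.3, -0.2]
width: 0.274
```

```bash
python3 st.py
```

```text
t 9.6 wedge X -10.94 Y 0.18 u 48.34 F jig [-0.26  0.42 -0.22] w 0.274 X hug -11.37
```

Emit:
apply_moves --plan '[[[-0.0003,0,0.002],0],[[-0.0003,0,0.002],0],[[0,0,0],0]]'

```text
t: 9.9
ee_pos: [0.4729, -0.1223, 0.0821]
orientation: [3.141, -0.001, -2.717]
ft_force: [-0.8, -0.9, -0.6]
width: 0.274
```

Emit:
apply_moves --plan '[[[-0.0002,0,0.001],0],[[-0.0001,0,0.001],0],[[0,0,0],0]]'

```text
t: 10.2
ee_pos: [0.4734, -0.1222, 0.0803]
orientation: [3.141, -0.0, -2.717]
ft_force: [-0.4, -0.4, -0.4]
width: 0.272
```

```bash
python3 st.py
```

```text
t 10.2 wedge X -10.06 Y 0.16 u 42.50 F jig [-0.58 -0.19 -0.37] w 0.272 X hug -10.55
```

Emit:
apply_moves --plan '[[[-0.0001,0,0.001],0],[[-0.0002,0,0.001],0],[[0,0,0],0]]'

```text
t: 10.5
ee_pos: [0.4738, -0.122, 0.0783]
orientation: [3.141, -0.0, -2.717]
ft_force: [-1.4, -0.7, -1.4]
width: 0.279
```

Emit:
apply_moves --plan '[[[-0.0001,0,0.001],0],[[-0.0002,0,0.001],0],[[0,0,0],0]]'

```text
t: 10.8
ee_pos: [0.4742, -0.1219, 0.0763]
orientation: [3.142, 0.0, -2.717]
ft_force: [-0.4, -0.2, -0.8]
width: 0.276
```

Emit:
apply_moves --plan '[[[-0.0001,0,0.001],0],[[-0.0002,0,0.001],0],[[0,0,0],0]]'

```text
t: 11.1
ee_pos: [0.4745, -0.1217, 0.0743]
orientation: [3.142, 0.0, -2.717]
ft_force: [-0.2, -0.6, -0.2]
width: 0.276
```

```bash
python3 st.py
```

```text
t 11.1 wedge X -8.88 Y 0.10 u 36.54 F jig [-0.39 -0.46 -0.15] w 0.276 X hug -9.72
```

Emit:
apply_moves --plan '[[[0,0,0.001],0],[[0,0,0.001],0],[[0,0,0],0]]'

```text
t: 11.4
ee_pos: [0.4746, -0.1217, 0.0724]
orientation: [-3.142, 0.0, -2.717]
ft_force: [-0.5, -0.7, 0.0]
width: 0.273
```

Emit:
apply_moves --plan '[[[-0.0001,0,0.001],0],[[-0.0002,0,0.001],0],[[0,0,0],0]]'

```text
t: 11.7
ee_pos: [0.4747, -0.1217, 0.0703]
orientation: [3.141, -0.0, -2.717]
ft_force: [-1.2, -0.3, -1.3]
width: 0.276
```

Emit:
apply_moves --plan '[[[-0.0001,0,0.001],0],[[-0.0001,0,0.001],0],[[0,0,0],0]]'

```text
t: 12.0
ee_pos: [0.4748, -0.1216, 0.0683]
orientation: [3.141, -0.0, -2.717]
ft_force: [-0.2, -0.3, -0.7]
width: 0.272
```

```bash
python3 st.py;python3 sv.py side s11 345 165 410 230 9
```

```text
t 12.0 wedge X -8.45 Y 0.10 u 30.53 F jig [-0.36 -0.21 -0.66] w 0.272 X hug -8.87
12.0 [ 0.4748 -0.1216  0.0683] [ 179.99   -0.   -155.66] [-0.24 -0.34 -0.66] 0.272
```

View pics/s11.png

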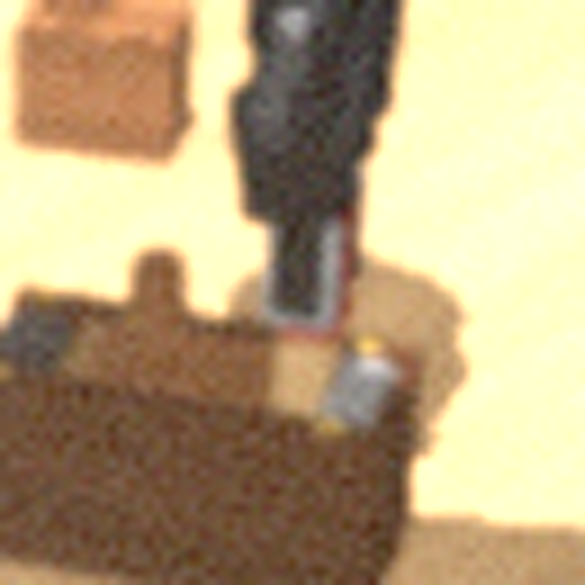

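The peg has moved about 1 mm toward the stop (dowel from 168 to 158 px) and the finger tips are still well above the cheeks. Continuing.

Emit:
apply_moves --plan '[[[-0.0001,0,0.001],0],[[-0.0001,0,0.001],0],[[0,0,0],0]]'

```text
t: 12.35
ee_pos: [0.4751, -0.1215, 0.0664]
orientation: [3.142, 0.0, -2.717]
ft_force: [-1.0, -0.7, -0.7]
width: 0.275
```

Emit:
apply_moves --plan '[[[-0.0001,0,0.001],0],[[-0.0002,0,0.001],0],[[0,0,0],0]]'

```text
t: 12.65
ee_pos: [0.4751, -0.1214, 0.0643]
orientation: [3.141, -0.0, -2.717]
ft_force: [-1.4, 0.0, -1.1]
width: 0.272
```

```bash
python3 st.py
```

```text
t 12.65 wedge X -8.12 Y 0.15 u 26.49 F jig [-1.3   0.61 -1.12] w 0.272 X hug -8.31
```

Emit:
apply_moves --plan '[[[-0.0002,0,0.001],0],[[-0.0001,0,0.001],0],[[0,0,0],0]]'

```text
t: 12.95
ee_pos: [0.4752, -0.1213, 0.0623]
orientation: [3.141, -0.001, -2.717]
ft_force: [-2.7, -1.0, -0.8]
width: 0.277
```

Emit:
apply_moves --plan '[[[-0.0002,0,0.001],0],[[-0.0001,0,0.001],0],[[0,0,0],0]]'

```text
t: 13.25
ee_pos: [0.4754, -0.1213, 0.0606]
orientation: [3.141, -0.001, -2.717]
ft_force: [-4.5, -2.4, 2.6]
width: 0.279
```

```bash
python3 st.py
```

```text
t 13.25 wedge X -7.87 Y 0.12 u 22.76 F jig [-5.08 -0.3   2.64] w 0.279 X hug -7.79
```

The resistance is starting: lateral 5 N and upward about 3 N, at u ≈ 22.8 mm. I'll release and then press on the head top with shut fingers so the push is purely vertical.

Emit:
apply_moves --plan '[[[0,0,0],0],[[0,0,0],0],[[0,0,0],0],[[0,0,0],0]]' --fingers 0.0

```text
t: 13.65
ee_pos: [0.4766, -0.1209, 0.0606]
orientation: [-3.141, 0.001, -2.717]
ft_force: [-0.7, 0.9, 0.2]
width: 0.498
```

```bash
python3 st.py;python3 sv.py side s12 345 165 410 230 9
```

```text
t 13.65 wedge X -6.58 Y -0.05 u 22.84 F jig [-0.21  1.12  0.17] w 0.498 X hug -7.80
13.65 [ 0.4766 -0.1209  0.0606] [-1.7998e+02  8.0000e-02 -1.5564e+02] [-0.65  0.93  0.17] 0.498
```

View pics/s12.png

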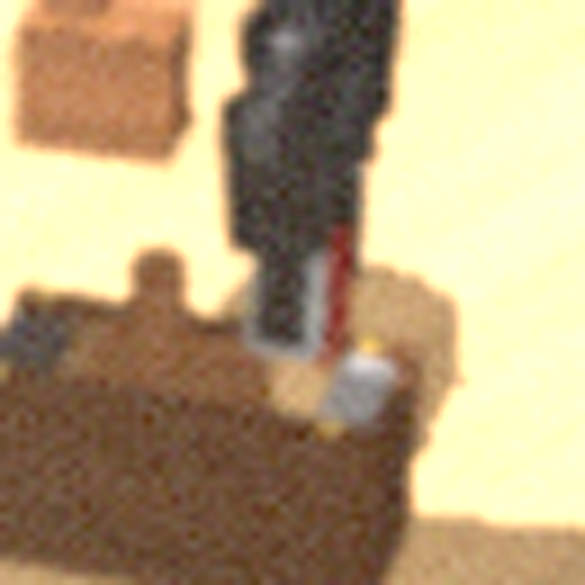

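The wedge stands on its own. Lifting clear and shutting the fingers.

Emit:
apply_moves --plan '[[[0,0,-0.01],0],[[0,0,-0.02],0],[[0,0,-0.025],0],[[0,0,-0.02],0],[[0.0025,0,-0.01],0],[[0,0,0],0]]'

```text
t: 14.3
ee_pos: [0.4743, -0.1222, 0.1472]
orientation: [-3.14, 0.004, -2.717]
ft_force: [0.3, -0.5, 0.2]
width: 0.503
```

Emit:
apply_moves --plan '[[[0,0,0],0],[[0,0,0],0],[[0,0,0],0],[[0,0,0],0],[[0,0,0],0]]' --fingers 1.0

```text
t: 14.8
ee_pos: [0.4734, -0.1222, 0.1451]
orientation: [3.141, -0.001, -2.717]
ft_force: [-0.1, -1.0, -0.3]
width: -0.003
```

```bash
python3 st.py;python3 sv.py side s13 345 145 410 230 7.5
python3 - <<'E'
from wf import *
from bench import observe
s=pickle.load(open("s13.pkl","rb"));p=observe()["ee_pos"];w=(345,145,410,230);F=7
yaw=np.radians(24.4);u=np.array([np.cos(yaw),np.sin(yaw)]);O=np.array([.4814,-.1187])
b=big(s,w,F,1.8)
for uu,c in((22.8,0),):
    X=-13+.14*(60-uu);q=O+X/1e3*u; draw(s,b,w,F,[*q,yaw],uu/1e3)
for z in(p[2],p[2]+.025):
    P=place([(a,c,z) for a,c in((-.011,-.0145),(.011,-.0145),(.011,.0145),(-.011,.0145))],[p[0],p[1],yaw])
    cv2.polylines(b,[np.round((proj(s,P)+.5-w[:2])*F).astype(int)],True,(255,0,255),1)
cv2.imwrite("pics/s13o.png",b)
E
```

```text
t 14.8 wedge X -9.99 Y 0.14 u 107.26 F jig [-0.49 -0.92 -0.28] w -0.003 X hug -19.62
14.8 [ 0.4734 -0.1222  0.1451] [ 1.7998e+02 -5.0000e-02 -1.5565e+02] [-0.06 -1.04 -0.28] -0.003
```

View pics/s13.png

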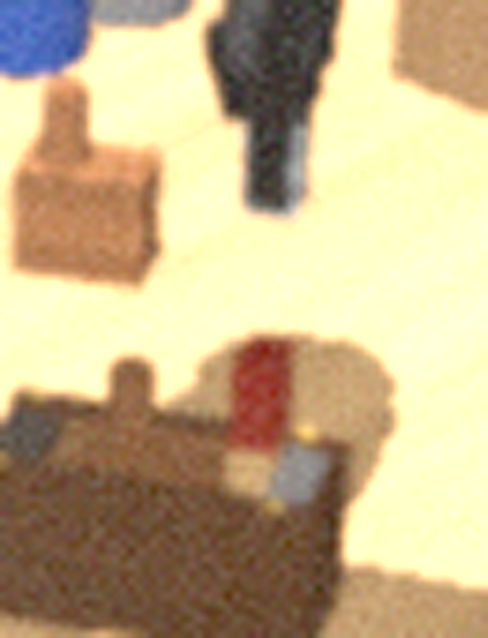

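View pics/s13o.png

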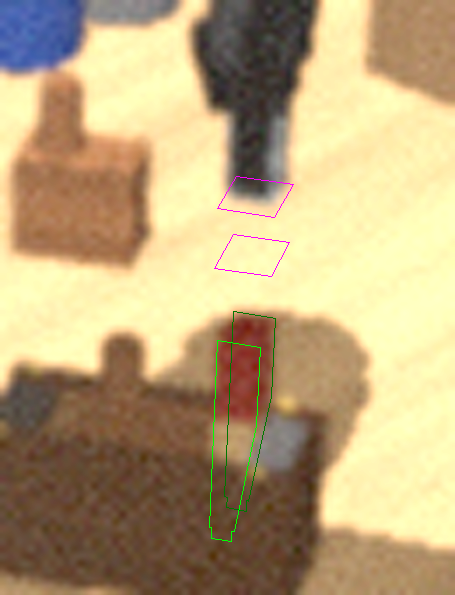

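The wedge is upright and matches the model at u ≈ 22.8 mm. The shut tips are centred over the head, at about TCP + 27 mm. Descending in stages.

Emit:
apply_moves --plan '[[[-0.0008,0,0.01],0],[[0,0,0.01],0],[[0,0,0.007],0],[[0,0,0.002],0],[[0,0,0.001],0],[[0,0,0.001],0],[[0,0,0.001],0],[[0,0,0.001],0],[[0,0,0],0]]'

```text
t: 15.75
ee_pos: [0.4743, -0.1218, 0.1125]
orientation: [3.142, 0.0, -2.717]
ft_force: [0.5, -0.0, 0.6]
width: -0.002
```

```bash
python3 d.py .4743 -.1219 .092 24.4
```

```text
t 15.75 pos [ 0.4743 -0.1218  0.1125] rpy [ 1.8000e+02  1.0000e-02 -1.5566e+02] f [ 0.46 -0.04  0.64] w -0.002 
tool shift [ 0.0001 -0.0001  0.0205] turn -0.06 q6 -1.23
```

Emit:
apply_moves --plan '[[[0,0,0.003],0],[[0,0,0.004],0],[[0,0,0.004],0],[[0,0,0.003],0],[[0,0,0.002],0],[[0,0,0.001],0],[[0,0,0],0]]'

```text
t: 16.45
ee_pos: [0.4743, -0.1218, 0.0954]
orientation: [3.141, -0.0, -2.717]
ft_force: [0.1, -0.5, -0.2]
width: 0.0
```

```bash
python3 st.py;python3 sv.py side s14 345 145 410 230 7
```

```text
t 16.45 wedge X -9.09 Y 0.09 u 57.55 F jig [-0.14 -0.49 -0.24] w 0.0 X hug -12.66
16.45 [ 0.4743 -0.1218  0.0954] [ 1.7999e+02 -2.0000e-02 -1.5565e+02] [ 0.08 -0.51 -0.24] 0.0
```

View pics/s14.png

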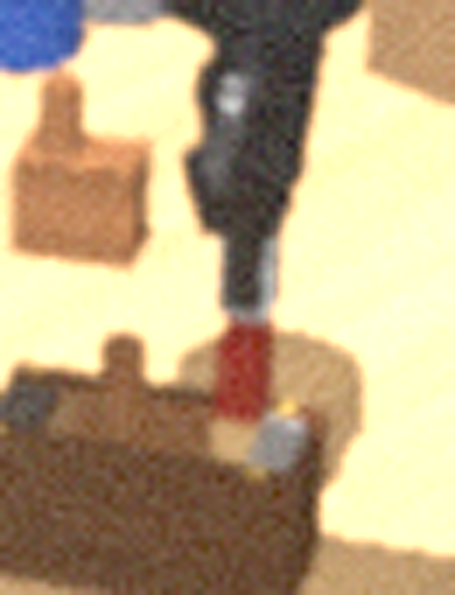

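The tips are a few mm above the head. I'll approach in 1 mm rows.

Emit:
apply_moves --plan '[[[0,0,0.001],0],[[0,0,0.001],0],[[0,0,0.001],0],[[0,0,0.001],0]]'

```text
t: 16.9
ee_pos: [0.4743, -0.1218, 0.0914]
orientation: [3.142, 0.0, -2.717]
ft_force: [0.5, 0.1, 0.1]
width: 0.004
```

Emit:
apply_moves --plan '[[[0,0,0.001],0],[[0,0,0.001],0],[[0,0,0],0]]'

```text
t: 17.2
ee_pos: [0.4742, -0.1218, 0.0893]
orientation: [3.141, -0.0, -2.717]
ft_force: [0.5, -0.7, 0.4]
width: 0.001
```

Emit:
apply_moves --plan '[[[0,0,0.001],0],[[0,0,0.001],0],[[0,0,0],0]]'

```text
t: 17.5
ee_pos: [0.4746, -0.122, 0.088]
orientation: [-3.141, 0.0, -2.716]
ft_force: [0.7, -1.3, 3.1]
width: -0.0
```

Contact, 3 N up. Pressing in 0.5 mm steps.

Emit:
apply_moves --plan '[[[0,0,0.0005],0],[[0,0,0],0],[[0,0,0],0]]'

```text
t: 17.8
ee_pos: [0.4746, -0.122, 0.0879]
orientation: [-3.141, 0.001, -2.716]
ft_force: [-2.0, -0.0, 5.6]
width: -0.002
```

Emit:
apply_moves --plan '[[[0,0,0.0005],0],[[0,0,0],0],[[0,0,0],0]]'

```text
t: 18.1
ee_pos: [0.4747, -0.1222, 0.0877]
orientation: [-3.14, 0.001, -2.716]
ft_force: [-2.4, 0.9, 9.1]
width: -0.001
```

Emit:
apply_moves --plan '[[[0,0,0.0005],0],[[0,0,0],0],[[0,0,0],0]]'

```text
t: 18.4
ee_pos: [0.4748, -0.1223, 0.0876]
orientation: [-3.14, 0.001, -2.716]
ft_force: [-3.0, -0.3, 9.9]
width: 0.002
```

Emit:
apply_moves --plan '[[[0,0,0.0004],0],[[0,0,0],0],[[0,0,0],0]]'

```text
t: 18.7
ee_pos: [0.4749, -0.1223, 0.0874]
orientation: [-3.14, 0.001, -2.716]
ft_force: [-3.4, -0.3, 11.2]
width: -0.001
```

```bash
python3 st.py; python3 sv.py side s15 345 145 410 230 7; python3 st.py
```

```text
t 18.7 wedge X -8.76 Y -0.59 u 49.63 F jig [-3.22  1.15 11.22] w -0.001 X hug -11.55
18.7 [ 0.4749 -0.1223  0.0874] [-1.7991e+02  5.0000e-02 -1.5560e+02] [-3.41 -0.28 11.22] -0.001
t 18.75 wedge X -8.75 Y -0.60 u 49.61 F jig [-3.42  1.45 11.21] w -0.001 X hug -11.55
```

View pics/s15.png

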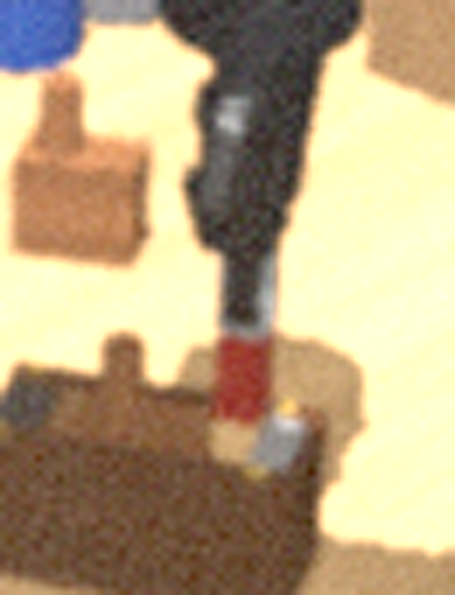

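Emit:
apply_moves --plan '[[[0,0,0.0003],0],[[0,0,0],0],[[0,0,0],0]]'

```text
t: 19.05
ee_pos: [0.4749, -0.1224, 0.0873]
orientation: [-3.14, 0.001, -2.716]
ft_force: [-3.3, -0.2, 13.0]
width: 0.001
```

Emit:
apply_moves --plan '[[[0,0,0],0],[[0,0,0],0]]'

```text
t: 19.25
ee_pos: [0.4749, -0.1224, 0.0874]
orientation: [-3.14, 0.001, -2.716]
ft_force: [-3.5, -0.3, 13.0]
width: 0.001
```

It holds 13 N with no movement. Retreating and inspecting.

Emit:
apply_moves --plan '[[[0,0,-0.001],0],[[0,0,-0.003],0],[[0,0,-0.01],0],[[0,0,-0.025],0],[[0,0,-0.04],0],[[0,0,-0.04],0],[[0,0,0],0],[[0,0,0],0]]'

```text
t: 20.05
ee_pos: [0.4747, -0.1216, 0.2054]
orientation: [-3.141, 0.003, -2.717]
ft_force: [-0.3, -0.3, -0.3]
width: 0.002
```

```bash
python3 st.py;python3 sv.py side s16 335 180 400 240 9
python3 - <<'E'
from wf import *
s=pickle.load(open("s16.pkl","rb"));w=(335,170,400,240);F=8.5
yaw=np.radians(24.4);u=np.array([np.cos(yaw),np.sin(yaw)]);O=np.array([.4814,-.1187])
b=big(s,w,F,1.8)
uu=21.5;X=-13+.14*(60-uu);q=O+X/1e3*u; draw(s,b,w,F,[*q,yaw],uu/1e3)
cv2.imwrite("pics/s16o.png",b)
f=s["frame"];cv2.imwrite("pics/s16full.png",f[:,:,::-1])
E
```

```text
t 20.05 wedge X -8.57 Y 0.15 u 167.65 F jig [-0.35 -0.12 -0.34] w 0.002 X hug -28.07
20.05 [ 0.4747 -0.1216  0.2054] [-1.7997e+02  1.6000e-01 -1.5566e+02] [-0.27 -0.25 -0.34] 0.002
```

View pics/s16.png

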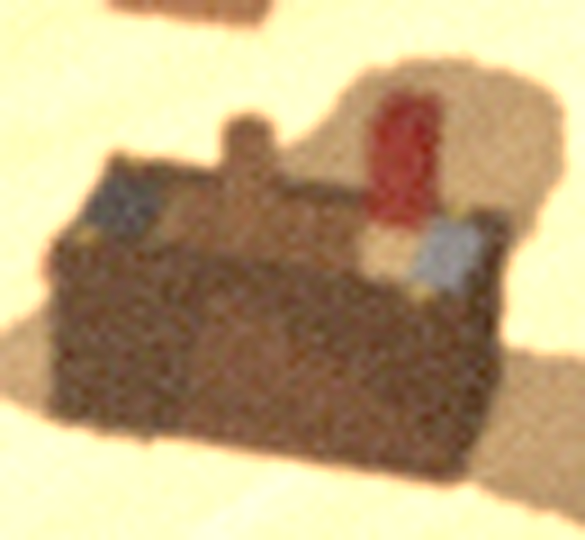

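View pics/s16o.png

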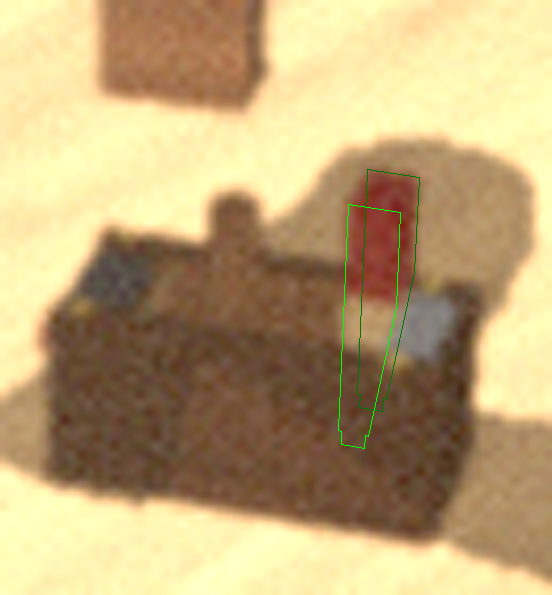

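View pics/s16full.png

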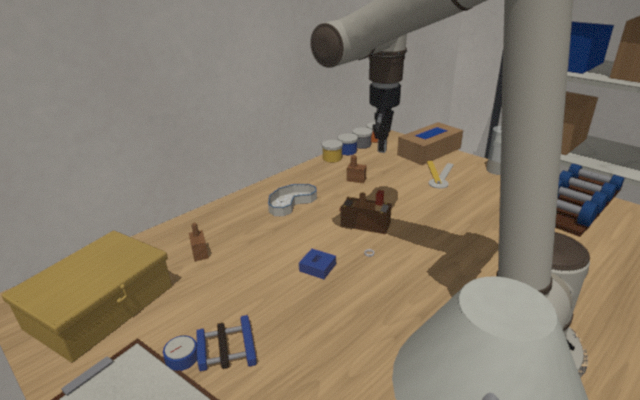

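The wedge looks upright, with the slope on the steel and nothing else moved. I'll give one confirming tap, since the first press carried about 3 N sideways.

Emit:
apply_moves --plan '[[[0,0,0.04],0],[[0,0,0.04],0],[[0,0,0.02],0],[[0,0,0.01],0],[[0,0,0.004],0],[[0,0,0.001],0],[[0,0,0.001],0],[[0,0,0],0],[[0,0,0],0]]'

```text
t: 21.0
ee_pos: [0.4748, -0.1218, 0.0891]
orientation: [-3.141, 0.002, -2.717]
ft_force: [-0.7, -0.8, 0.1]
width: -0.002
```

Emit:
apply_moves --plan '[[[0,0,0.001],0],[[0,0,0],0],[[0,0,0],0]]'

```text
t: 21.3
ee_pos: [0.4744, -0.1218, 0.0875]
orientation: [-3.141, 0.0, -2.717]
ft_force: [-0.6, 0.1, 2.0]
width: -0.002
```

Emit:
apply_moves --plan '[[[0,0,0.0006],0],[[0,0,0],0],[[0,0,0],0]]'

```text
t: 21.6
ee_pos: [0.4745, -0.1219, 0.0874]
orientation: [-3.141, 0.0, -2.716]
ft_force: [-1.1, -0.3, 4.9]
width: 0.001
```

Emit:
apply_moves --plan '[[[0,0,0.0005],0],[[0,0,0],0],[[0,0,0],0]]'

```text
t: 21.9
ee_pos: [0.4745, -0.122, 0.0873]
orientation: [-3.141, 0.0, -2.716]
ft_force: [-2.8, 1.6, 7.2]
width: -0.001
```

Emit:
apply_moves --plan '[[[0,0,0.0004],0],[[0,0,0],0],[[0,0,0],0]]'

```text
t: 22.2
ee_pos: [0.4746, -0.122, 0.0873]
orientation: [-3.141, 0.0, -2.716]
ft_force: [-2.9, 1.6, 10.6]
width: 0.0
```

Emit:
apply_moves --plan '[[[0,0,0.0003],0],[[0,0,0],0],[[0,0,0],0]]'

```text
t: 22.5
ee_pos: [0.4747, -0.1221, 0.0872]
orientation: [-3.14, 0.0, -2.716]
ft_force: [-2.8, 1.1, 10.4]
width: 0.0
```

Emit:
apply_moves --plan '[[[0,0,-0.001],0],[[0,0,-0.003],0],[[0,0,-0.01],0],[[0,0,-0.03],0],[[0,0,-0.04],0],[[0,0,-0.04],0],[[0,0,0],0],[[0,0,0],0]]'

```text
t: 23.3
ee_pos: [0.4748, -0.1217, 0.2108]
orientation: [-3.141, 0.003, -2.717]
ft_force: [-0.3, -0.1, -0.4]
width: 0.0
```

Run:
```python
from ov import *
from bench import snapshot,observe
s=snapshot("side"); o=observe(); print(o["t"],o["ee_pos"],o["ft_force"])
a=pickle.load(open("s16.pkl","rb"))["frame"];f=s["frame"]
A=big(s,(335,180,400,240),6,1.8);B=big({"frame":a},(335,180,400,240),6,1.8);cv2.imwrite("pics/s17.png",np.hstack([B,A]))
# compare the other objects with the first picture
f0=pickle.load(open("s1.pkl","rb"))["side"]["frame"]
for n,(x0,y0,x1,y1) in dict(dish=(262,180,322,218),spareA=(184,220,212,264),spareB=(343,152,370,185),ring=(360,246,378,258),dyn=(160,312,260,372),gonio=(425,158,456,190)).items():
    t=f0[y0:y1,x0:x1];r=cv2.matchTemplate(f[y0-4:y1+4,x0-4:x1+4],t,cv2.TM_CCOEFF_NORMED);_,m,_,l=cv2.minMaxLoc(r);print(n,round(m,3),np.array(l)-4)
```

```text
23.35 [ 0.47393672 -0.12165647  0.20944774] [ 0.57128     0.2312272  -1.09131305]
dish 0.991 [0 0]
spareA 0.993 [0 0]
spareB 0.995 [0 0]
ring 0.972 [0 0]
dyn 0.997 [0 0]
gonio 0.991 [0 0]
```

View pics/s17.png

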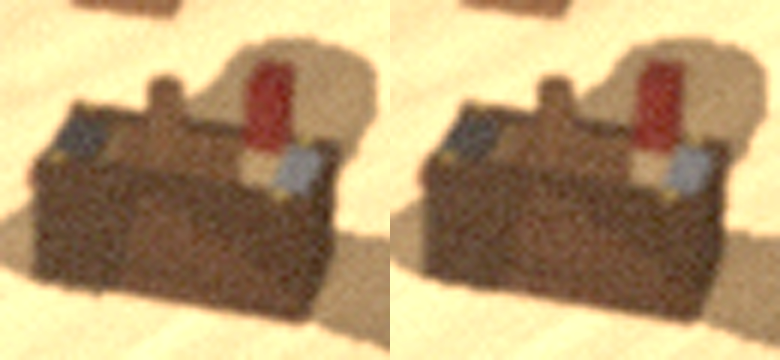

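The wedge did not move between the two presses, and the other things are where they were. Signing off.

```bash
python3 -c "
from bench import sign_off
print(sign_off())"
```

```text
the job is handed in; nothing more can be done
None
```

I moved the wedge from its blue holder into the jig slot, with its sloping face to the steel wall. I let go once it began to bind, then pressed it down with shut fingers on the red head, and handed the job in at about 23 s.

**Pressing:** The first press reached a steady 13.0 N with no further movement. The second reached about 10.5 N at the same height to within about 0.1 mm. The wedge's underside is about 22 mm above the counter, inside the expected 10 to 42 mm.

**Last checks:** In the final side picture the wedge stands upright against the steel. The dish, both spare pegs, the ring splint, the dynamometer and the goniometer show no shift from the first picture. The gripper was about 0.12 m clear of the wedge.

**What disagreed:**
- **Finger length:** The visible finger tips sat about 25 mm further back than the stated TCP, so I set the heights from the pictures and from contact.
- **Sideways force:** Both presses showed about 3 N of sideways force at the tool. The second press also gave slightly less than the 12 N I was aiming for.
- **Tightness:** I judged it only by push force and lack of movement, and did not test the peg itself for play.

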